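# Gauge the injector sleeves and sort them

### The job

Take the orange-handled plug gauge from its blue stand and try it in the sleeve on the blue seat first, then in the one on the yellow seat: ease it down until its collar sits on the sleeve or it firmly stops inside the bore, and never force it. Stand each of these two sleeves upright in the green tray if the gauge went all the way in, or in the red tray if it did not, and put the gauge back fully home in its stand. Leave the sleeve on the grey pad and everything else on the bench where they are.

Things in the scene. Friction and masses are not known exactly. Their poses are not given: they have to be found in the camera images.
- sleeve_a_mid (a point): Steel injector sleeve, a plain upright tube 40 mm in outer diameter and 42 mm tall, about 140 g, with a through bore whose mouth is 17.5 mm wide. The three sleeves look alike; which is sound is not marked, and any of them may stand in either seat or on the grey pad. This point is at its centre, half-way up (21 mm above its underside); z is its axis.
- sleeve_b_mid (a point): Steel injector sleeve, a plain upright tube 40 mm in outer diameter and 42 mm tall, about 140 g, with a through bore whose mouth is 17.5 mm wide. The three sleeves look alike; which is sound is not marked, and any of them may stand in either seat or on the grey pad. This point is at its centre, half-way up (21 mm above its underside); z is its axis.
- sleeve_c_mid (a point): Steel injector sleeve, a plain upright tube 40 mm in outer diameter and 42 mm tall, about 140 g, with a through bore whose mouth is 17.5 mm wide. The three sleeves look alike; which is sound is not marked, and any of them may stand in either seat or on the grey pad. This point is at its centre, half-way up (21 mm above its underside); z is its axis.
- gauge_grip (a point): Plug gauge, 92 mm long, 150 g, standing pin down in its stand: steel pin 16 mm wide and 30 mm long, then a brass collar 28 mm wide and 4 mm thick, then a round orange handle 22 mm wide and 58 mm long. This point is on its axis 64 mm above the pin's tip, mid-handle (30 mm above the handle's lower end; collar underside 34 mm below this point); z points up the handle.
- gauge_tip (a point): Centre of the end of the gauge's pin (2 mm chamfer); z as above. In a sound bore the pin goes in 30 mm, until the collar sits on the sleeve; in a tight one the bore narrows unseen and the pin stops 10 mm below the mouth. Stopping at the very mouth (0 to 3 mm) only means it is off centre. More than 20 N between gauge and sleeve scores the bore.
- fixture: Green gauging fixture fixed to the bench, 100 x 200 x 18 mm plate, origin at the centre of its underside, y along its length, turned by up to 20 degrees. It carries a blue and a yellow round seat 110 mm apart.
- blue_spot (a point): Centre of the floor of the blue seat with the seat up (36 mm above the bench). The seat is a cup 54 mm wide with a 5 mm high rim, 44 mm inside, so a sleeve has up to 2 mm of play in it; sleeve top 78 mm above the bench.
- yellow_spot (a point): The same for the yellow seat.
- blue_seat (a joint): How far the blue seat is pressed down, m: 0 up, 0.012 bottomed. A spring (0.8 N per mm, preload) carries the seat: it starts to give at about 2.5 N of push on the sleeve and bottoms at about 12 N; beyond that the force rises steeply.
- yellow_seat (a joint): The same for the yellow seat.
- pad_spot (a point): Centre of the top floor of the grey waiting pad (round, 54 mm wide, with the same 5 mm rim, no spring), 36 mm above the bench. The sleeve on it at the start belongs to another job and stays there.
- stand_hole (a point): Centre of the mouth of the gauge stand's hole: blue block 56 x 56 x 38 mm, fixed, hole 18 mm wide and 32 mm deep, the mouth 38 mm above the bench. With the gauge home its collar rests on the block and its grip point is 34 mm above this point.
- pass_tray: Green open tray for sound sleeves, fixed, 130 mm (x) x 170 mm (y) x 22 mm high, walls 4 mm, floor 4 mm thick; origin at the centre of its underside. Two sleeves fit side by side along y.
- reject_tray: Red open tray for tight sleeves, otherwise like the green one.
- nut: Brass ring nut, 32 mm wide, 14 mm tall; bystander. Origin under its centre.
- can: Closed can, 60 mm wide, 90 mm tall; bystander. Origin under its centre.
- jar: Closed jar, 66 mm wide, 80 mm tall; bystander. Origin under its centre.
- carton: Yellow carton, 70 x 90 x 45 mm; bystander. Origin under its centre.
- screwdriver: Screwdriver with a red handle, lying across the bench; bystander.
- wrench: Steel wrench, lying across the bench; bystander.
Things that resemble listed ones, but are neither listed nor needed, are in the scene too. What is shaped like the part that bears sleeve_b_mid but brown or pink is not meant.

How it is judged:
On the way, in this order (a step that is already met when the one before it is completed fails the run):
1. the gauge is tried in the sleeve standing on the blue seat: in a sound bore its collar comes to within 6 mm of the sleeve, in a tight one it is pressed with over 1.5 N against the narrowing inside (((horizontal distance between sleeve_a_mid and blue_spot below 0.01 m and horizontal distance between gauge_tip and sleeve_a_mid below 0.004 m and angle between gauge_tip's own z axis and vertical below 0.15 rad and z of gauge_tip in the frame of sleeve_a_mid between -0.021 and -0.003 m) or (horizontal distance between sleeve_b_mid and blue_spot below 0.01 m and horizontal distance between gauge_tip and sleeve_b_mid below 0.004 m and angle between gauge_tip's own z axis and vertical below 0.15 rad and z of gauge_tip in the frame of sleeve_b_mid between -0.021 and 0.013 m and contact force between gauge and sleeve_b above 1.5 N) or (horizontal distance between sleeve_c_mid and blue_spot below 0.01 m and horizontal distance between gauge_tip and sleeve_c_mid below 0.004 m and angle between gauge_tip's own z axis and vertical below 0.15 rad and z of gauge_tip in the frame of sleeve_c_mid between -0.021 and 0.013 m and contact force between gauge and sleeve_c above 1.5 N))), for 0.1 s.
2. the gauge is tried in the sleeve standing on the yellow seat: in a sound bore its collar comes to within 6 mm of the sleeve, in a tight one it is pressed with over 1.5 N against the narrowing inside (((horizontal distance between sleeve_a_mid and yellow_spot below 0.01 m and horizontal distance between gauge_tip and sleeve_a_mid below 0.004 m and angle between gauge_tip's own z axis and vertical below 0.15 rad and z of gauge_tip in the frame of sleeve_a_mid between -0.021 and -0.003 m) or (horizontal distance between sleeve_b_mid and yellow_spot below 0.01 m and horizontal distance between gauge_tip and sleeve_b_mid below 0.004 m and angle between gauge_tip's own z axis and vertical below 0.15 rad and z of gauge_tip in the frame of sleeve_b_mid between -0.021 and 0.013 m and contact force between gauge and sleeve_b above 1.5 N) or (horizontal distance between sleeve_c_mid and yellow_spot below 0.01 m and horizontal distance between gauge_tip and sleeve_c_mid below 0.004 m and angle between gauge_tip's own z axis and vertical below 0.15 rad and z of gauge_tip in the frame of sleeve_c_mid between -0.021 and 0.013 m and contact force between gauge and sleeve_c above 1.5 N))), for 0.1 s.
At the end, for the whole second after the job is handed in: The gauge stands home in its stand (within 6 mm, pin at least 26 mm in, upright); each of the two sleeves tried stands upright at rest on the floor of the green tray if the gauge went all the way in, of the red tray if it stopped inside; the third sleeve is still on the grey pad (moved under 12 mm) (horizontal distance between gauge_tip and stand_hole below 0.006 m and z of gauge_tip in the frame of stand_hole below -0.026 m and angle between gauge_tip's own z axis and vertical below 0.12 rad and linear speed of each of gauge, sleeve_a, sleeve_b, sleeve_c below 0.03 m/s and angle between each of sleeve_a_mid, sleeve_b_mid, sleeve_c_mid's own z axis and vertical below 0.15 rad and ((x of sleeve_a_mid in the frame of pass_tray between -0.05 and 0.05 m and y of sleeve_a_mid in the frame of pass_tray between -0.07 and 0.07 m and z of sleeve_a_mid in the frame of pass_tray below 0.032 m) or (horizontal distance between sleeve_a_mid and pad_spot below 0.01 m and distance of sleeve_a_mid from where it was at the start of the episode below 0.012 m and z of sleeve_a_mid in the frame of pad_spot below 0.027 m)) and ((x of sleeve_b_mid in the frame of reject_tray between -0.05 and 0.05 m and y of sleeve_b_mid in the frame of reject_tray between -0.07 and 0.07 m and z of sleeve_b_mid in the frame of reject_tray below 0.032 m) or (horizontal distance between sleeve_b_mid and pad_spot below 0.01 m and distance of sleeve_b_mid from where it was at the start of the episode below 0.012 m and z of sleeve_b_mid in the frame of pad_spot below 0.027 m)) and ((x of sleeve_c_mid in the frame of reject_tray between -0.05 and 0.05 m and y of sleeve_c_mid in the frame of reject_tray between -0.07 and 0.07 m and z of sleeve_c_mid in the frame of reject_tray below 0.032 m) or (horizontal distance between sleeve_c_mid and pad_spot below 0.01 m and distance of sleeve_c_mid from where it was at the start of the episode below 0.012 m and z of sleeve_c_mid in the frame of pad_spot below 0.027 m))); the robot touches nothing.
It fails at once if the gauge is pressed against a sleeve with more than 20 N (contact force between gauge and sleeve_a above 20 N or contact force between gauge and sleeve_b above 20 N or contact force between gauge and sleeve_c above 20 N).
It fails at once if a bystander is moved by more than 30 mm (distance of any of nut, can, jar, carton, screwdriver, wrench from where it was at the start of the episode above 0.03 m).
It also fails if it takes over 72 s, if anything falls off the work surface, if the arm or the gripper's body presses on something with over 40 N, if the wrist force passes 120 N, or if a joint passes its speed limit or range.

### The arm

A 6-joint arm with a two-finger parallel gripper is mounted at the origin on the work surface. World frame = base frame: x ahead of the robot, y to its left, z up, the work surface at z = 0. Lengths are in m, angles in rad, forces in N, time in s.
With the tool pointing down it reaches from about 0.375 to 0.925 m from the base axis. Payload 5.7 kg.
Tool frame: the origin (TCP) lies on the centre line of the jaws, within the pads' length; the fingertips stand 17 mm ahead of it and the grasp point (between the pads) lies 2 mm behind it; z points along the fingers, y is the direction in which the jaws open and shut (so a half turn about z gives the same grasp; the last joint's range is limited). The gripper opens to 88 mm and grips with 3 to 60 N. Pads are 20 mm wide; open, the fingers measure 115 mm over their backs; the gripper's body (75 mm by 178 mm) begins 61 mm behind the grasp point.
Start: joints at [1.204, 0.359, 1.51, -0, 1.272, -0.115], TCP at [0.149, 0.581, 0.24] pointing down, gripper open.
Joint ranges: [-2.97, 2.97], [-1.01, 2.36], [0.21, 2.38], [-0.96, 4.11], [0.2, 2.71], [-2.98, 2.98]. Speed limits (rad/s): [2.39, 2.39, 3.14, 3.14, 3.14, 3.14].

### API

Orientations are given as a unit quaternion [x, y, z, w].
In Python, from rig import manip, get_image gives the robot as it stands.
- The arm moves only by the tool jog_arm, never from a script. Its argument "deltas" is a list of rows, each a list of 7 numbers: the turn, a rotation vector about the tool's x, y, z in degrees, then the shift along the tool's x, y, z in mm, then the gripper command: -1 is shut, 1 is fully open, values between are in proportion. A call has 1 to 5 rows; each row is the pose to reach, as a shift and turn from the pose measured when the call began, along the tool's axes at that moment; what a row does not reach only later rows make up. A row lasts 1/10 s, in which the tool goes at most 50 mm and 8.59 degrees, less where a joint would pass 70% of its speed; a pose out of reach is approached as far as the arm can. A call with a gripper value outside its range is refused whole. The fingers move at their own pace and stop on an object; the grip force is fixed at half the most. Time passes only in rows, so rows that repeat a pose let the fingers close. It gives the time, the measured TCP pose, the force and the opening at its end, in the units of the state.
- manip.state(): the state, without advancing time (a new reading comes with each control period).
- get_image(name): name is "scene" or "top" or "wrist"; returns a dict with "frame" (420x560x3 uint8, blue, green, red), "depth" (420x560 float32, m along the optical axis (not along the pixel's ray), 0 where there is no reading), "K" (3x3 intrinsics, pixels), "D" ([k1, k2, p1, p2, k3] as OpenCV has them; the pictures are not rectified), "extrinsics" (4x4, takes a point from camera to world coordinates). Camera axes: x right, y down, z forward; pixel columns grow to the right and rows downward; lengths in m; the calibration is good to about 2 mm. A picture is of the moment at which its call begins.
- manip.hand_in(): hands the job in, once; it reports no verdict.
The state is a dict: "time_s": time; "joints": joint angles; "joint_velocities": joint speeds; "effort": joint torques, N m; "position": TCP position; "tool_rot": TCP orientation; "ft_force": force on the tool from outside, world axes, zero at the start; "moment": the same for the moment, N m; "width": finger opening in m.
Only numpy, scipy, OpenCV 4.12 (cv2) and the standard library are available. Lean on these libraries where they do the work, as an engineer would, in place of code of your own. Each camera call takes 0.05 s, during which the arm holds its last target.

## Working session

There is one attempt and no reset: what is moved stays moved. The work goes in short steps, Python scripts to look and compute and a tool call to move; the robot and the scene stay as the last step left them, time stands still between calls to the robot, and variables do not carry over. Pictures are saved under pics/ and viewed, and the job is handed in when it is done.

Besides the shell and the picture viewer there is one more tool, called after "Request:" by a JSON object that holds its "name" and its "arguments". jog_arm: Moves the arm, as the interface text tells. Its arguments: {"type":"object","properties":{"deltas":{"type":"array"}},"required":["deltas"]}

```bash
ls; mkdir -p pics
python3 - <<'E'
from rig import manip,get_image
import cv2,pickle
for n in ("scene","top","wrist"):
    d=get_image(n); pickle.dump(d,open(n+".pkl","wb")); cv2.imwrite(f"pics/{n}0.png",d["frame"])
    print(n,d["K"].tolist(),d["D"],d["extrinsics"].round(4).tolist())
print(manip.state())
E
```

```text
pics
scene [[478.1679922247899, 0.0, 273.07779155413766], [0.0, 478.1679922247899, 216.05784741251261], [0.0, 0.0, 1.0]] [0.04632616 0.         0.         0.         0.        ] [[0.2581, 0.6908, -0.6754, 1.2587], [0.9661, -0.183, 0.1821, -0.2086], [0.0022, -0.6995, -0.7147, 0.8621], [0.0, 0.0, 0.0, 1.0]]
top [[446.75989958381007, 0.0, 277.4712625366194], [0.0, 446.75989958381007, 206.18970342766724], [0.0, 0.0, 1.0]] [-0.14911043  0.          0.          0.          0.        ] [[0.0266, -0.9827, 0.1834, 0.3646], [-0.9996, -0.028, -0.0051, 0.0052], [0.0101, -0.1832, -0.983, 1.0253], [0.0, 0.0, 0.0, 1.0]]
wrist [[369.7660228201644, 0.0, 284.6064861634141], [0.0, 369.7660228201644, 214.39278627807545], [0.0, 0.0, 1.0]] [-0.01366592  0.          0.          0.          0.        ] [[0.2494, 0.9379, 0.241, 0.0838], [0.9684, -0.241, -0.064, 0.5978], [-0.002, 0.2494, -0.9684, 0.3841], [0.0, 0.0, 0.0, 1.0]]
{'time_s': 0.15, 'joints': array([ 1.20384498e+00,  3.59366225e-01,  1.51120207e+00,  2.42479894e-05,
        1.27252808e+00, -1.15104274e-01]), 'joint_velocities': array([-8.45241522e-04, -1.37196266e-03, -2.43580713e-03, -1.84395892e-04,
       -1.52804142e-03, -5.43789102e-05]), 'effort': array([ 7.11481753e-04, -5.15762830e+01, -2.71011132e+01,  6.76858798e-02,
        3.05473781e-02, -9.20093680e-05]), 'position': array([0.14932554, 0.58057218, 0.23897987]), 'tool_rot': array([ 1.25594521e-01,  9.92081373e-01, -7.27364022e-04, -1.90721573e-04]), 'ft_force': array([-0.62790458, -0.30296055,  0.24371477]), 'moment': array([ 0.02287269, -0.01877122,  0.01882775]), 'width': 0.08769375254707361}
```

View pics/top0.png

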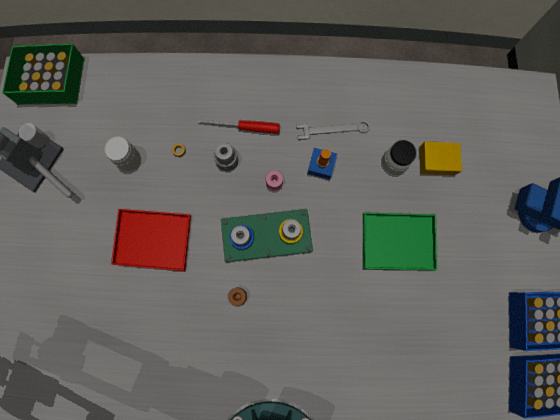

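View pics/scene0.png

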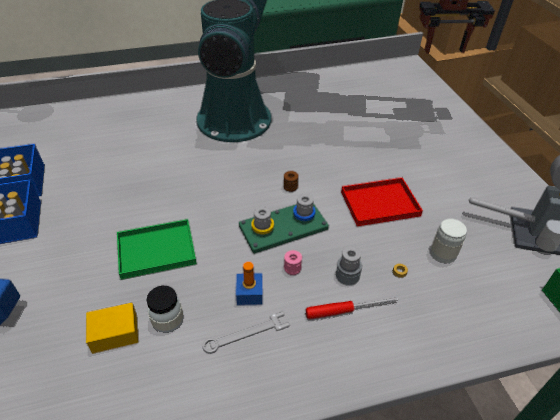

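View pics/wrist0.png

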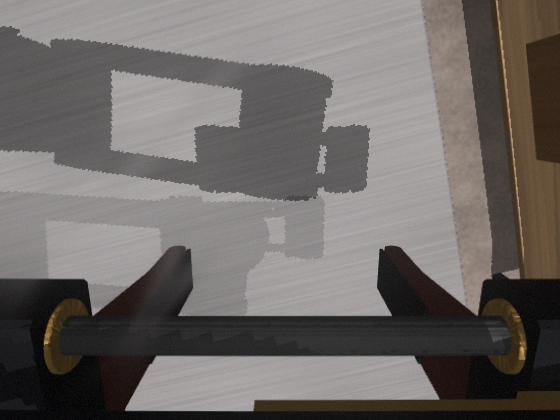

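The top view shows the gauge in its blue stand at (324,158), the blue seat at (242,236), the yellow seat at (291,231), the grey pad sleeve at (226,155), the red tray at (152,240) and the green tray at (400,241). The pink ring at (274,180) and the brown one at (237,297) are decoys.

```bash
cat > h.py <<'E'
import numpy as np,cv2,pickle
from scipy.spatial.transform import Rotation as R
def ray(d,uv):
    uv=np.asarray(uv,float).reshape(-1,1,2)
    p=cv2.undistortPoints(uv,d["K"],np.array(d["D"])).reshape(-1,2)
    T=d["extrinsics"]; return T[:3,3],(np.c_[p,np.ones(len(p))]@T[:3,:3].T)
def plane(d,uv,z):
    o,v=ray(d,uv); return o+v*((z-o[2])/v[:,2])[:,None]
def proj(d,P):
    T=np.linalg.inv(d["extrinsics"]);P=np.atleast_2d(P).astype(float)
    return cv2.projectPoints(P,cv2.Rodrigues(T[:3,:3])[0],T[:3,3],d["K"],np.array(d["D"]))[0].reshape(-1,2)
def two(d1,a,d2,b):
    A=0;B=0
    for d,u in((d1,a),(d2,b)):
        o,v=ray(d,u);v=v[0]/np.linalg.norm(v[0]);M=np.eye(3)-np.outer(v,v);A=A+M;B=B+M@o
    return np.linalg.solve(A,B)
def cloud(d):
    h,w=d["depth"].shape;g=np.stack(np.meshgrid(np.arange(w),np.arange(h)),-1).reshape(-1,2)
    o,v=ray(d,g);return (o+v*d["depth"].reshape(-1,1)).reshape(h,w,3)
def blobs(d,lo,hi,amin=20):
    hsv=cv2.cvtColor(d["frame"],cv2.COLOR_BGR2HSV);m=cv2.inRange(hsv,np.array(lo),np.array(hi))
    n,l,s,c=cv2.connectedComponentsWithStats(m)
    return [(s[i,4],c[i].round(1),s[i,:4],l==i) for i in range(1,n) if s[i,4]>=amin]
def load(n): return pickle.load(open(n+".pkl","rb"))
E
python3 - <<'E'
from h import *
for n in("top","scene"):
    d=load(n);C=cloud(d)
    for col,lo,hi in(("orange",(5,180,120),(18,255,255)),("blue",(100,150,60),(125,255,255)),("yellow",(22,150,100),(35,255,255)),("green",(45,120,60),(85,255,255)),("red",(0,180,80),(4,255,255))):
        for a,c,s,m in blobs(d,lo,hi,15):
            P=C[m&(d["depth"]>0)]
            if len(P)==0: continue
            print(n,col,a,c,s,np.median(P,0).round(4),P.min(0).round(3),P.max(0).round(3))
t=load("top");s=load("scene")
cr=[]
for d,b in((t,(215,140,345,270)),(s,(225,180,375,310))):
    cr.append(cv2.resize(d["frame"][b[1]:b[3],b[0]:b[2]],None,fx=4,fy=4,interpolation=cv2.INTER_CUBIC)) 
cv2.imwrite("pics/ct.png",cr[0]);cv2.imwrite("pics/cs.png",cr[1])
E
```

```text
top orange 60 [325.4 153.4] [321 149   9   9] [ 0.6555 -0.1011  0.1014] [ 0.647 -0.108  0.098] [ 0.666 -0.091  0.105]
top blue 352 [321.5 163.4] [309 148  28  28] [ 0.6472 -0.0929  0.0389] [ 0.623 -0.132  0.033] [ 0.689 -0.07   0.045]
top blue 187 [556.4 205.4] [551 182   9  39] [ 0.5453 -0.6067  0.1405] [ 0.517 -0.619  0.135] [ 0.602 -0.591  0.145]
top blue 407 [535.9 197.6] [526 184  21  28] [ 0.5756 -0.5877  0.0907] [ 0.545 -0.617  0.085] [ 0.608 -0.562  0.098]
top blue 134 [538.7 225.2] [525 215  26  16] [ 0.52   -0.6293  0.0309] [ 0.51  -0.66   0.026] [ 0.546 -0.592  0.034]
top blue 142 [244.1 239.7] [230 225  24  24] [0.4664 0.0668 0.0421] [0.452 0.052 0.016] [0.507 0.104 0.047]
top blue 574 [538.1 318.4] [525 292  35  59] [ 0.3136 -0.6136  0.008 ] [ 0.234 -0.692 -0.001] [ 0.363 -0.552  0.08 ]
top blue 17 [543.6 319.4] [540 318   8   3] [ 0.2977 -0.6425  0.0052] [ 0.295 -0.656  0.002] [ 0.302 -0.626  0.033]
top blue 18 [555.1 318.9] [551 318   9   3] [ 0.297  -0.6788  0.0044] [ 0.294 -0.691  0.001] [ 0.3   -0.657  0.027]
top blue 16 [544.1 330.9] [541 330   7   3] [ 0.2697 -0.6
[... 3234 characters left out ...]

scene yellow 1451 [109.4 322.4] [ 86 303  49  40] [ 0.6843 -0.3838  0.0439] [ 0.647 -0.428  0.038] [ 0.717 -0.339  0.049]
scene green 733 [304.3   4.9] [263   0 116  16] [-0.4217  0.3445  0.1454] [-0.507  0.129  0.13 ] [-0.095  0.645  0.312]
scene green 1045 [281.6 227.9] [239 206  89  44] [0.507  0.0218 0.016 ] [ 0.437 -0.079  0.01 ] [0.553 0.125 0.032]
scene green 3375 [155.  248.8] [117 220  79  59] [ 0.4803 -0.2849  0.003 ] [ 0.415 -0.367 -0.005] [ 0.551 -0.199  0.025]
scene red 2408 [380.2 201.5] [342 178  80  48] [0.4673 0.291  0.0031] [ 0.402  0.2   -0.004] [0.541 0.375 0.025]
scene red 513 [329.3 309.2] [306 301  48  18] [0.7539 0.048  0.0213] [0.737 0.001 0.008] [0.764 0.1   0.028]
```

View pics/ct.png

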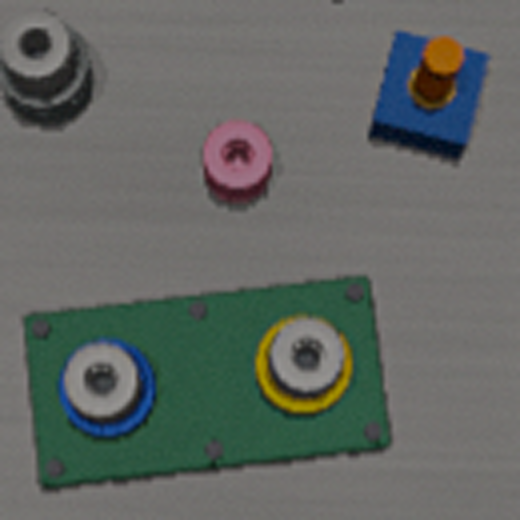

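View pics/cs.png

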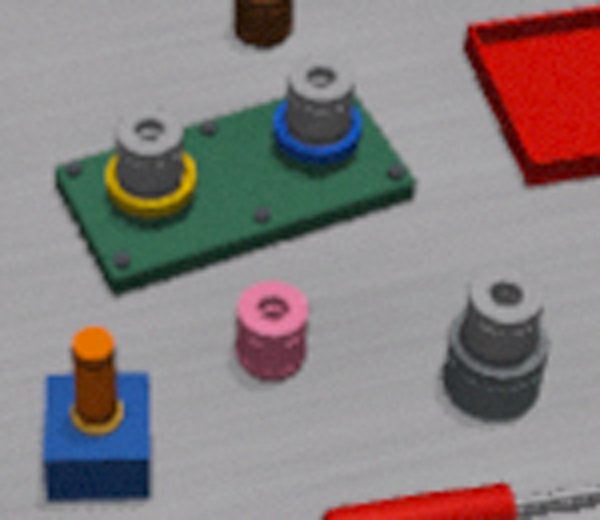

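The crops confirm it: plain steel sleeves stand on the blue, yellow and grey seats, and the orange gauge is in the blue block. The pink and brown parts are excluded. Next I'll measure the top circles.

Run:
```python
from h import *
t=load("top");s=load("scene")
for n,d in(("top",t),("scene",s)):
    C=cloud(d)
    for nm,c,z,r in(("blue",(.478,.079),.078,.02),("yel",(.49,-.031),.078,.02),("pad",(.665,.125),.078,.02),("gauge",(.657,-.1),.1,.011)):
        m=(np.hypot(C[...,0]-c[0],C[...,1]-c[1])<.05)&(abs(C[...,2]-z)<.008)
        m=m.astype(np.uint8);cnt=max(cv2.findContours(m,cv2.RETR_EXTERNAL,cv2.CHAIN_APPROX_NONE)[0],key=cv2.contourArea)
        e=cv2.fitEllipse(cnt);p=plane(d,e[0],z)[0]
        P=plane(d,cnt.reshape(-1,2).astype(float),z);c2,rr=cv2.minEnclosingCircle(P[:,:2].astype(np.float32)*1000)
        print(n,nm,np.round(e[0],1),p.round(4),np.round(c2,1),round(rr,1),m.sum(), np.median(C[m>0],0)[2].round(4))
for nm,a,b in (("gaugetop",(325.4,153.4),(247.8,265.7)),):
    print(two(t,a,s,b))
```

```text
top blue [239.8 235. ] [0.4766 0.079  0.078 ] [476.9  78.8] 20.2 231 0.0789
top yel [291.4 228.7] [ 0.4934 -0.0308  0.078 ] [493.3 -30.3] 20.0 226 0.0791
top pad [223.4 151.2] [0.6618 0.1234 0.078 ] [662.1 123.4] 20.7 219 0.079
top gauge [325.5 153.9] [ 0.6552 -0.1005  0.1   ] [ 655.4 -100.2] 12.0 86 0.1009
scene blue [305.2 200.2] [0.4864 0.0783 0.078 ] [487.   78.8] 22.6 159 0.0752
scene yel [262.1 213.3] [ 0.5026 -0.031   0.078 ] [502.9 -31.2] 22.1 166 0.0755
scene pad [351.1 254.3] [0.67   0.1221 0.078 ] [670.2 123.1] 21.8 209 0.0754
scene gauge [248.2 266.5] [ 0.6634 -0.0997  0.1   ] [663.4 -98.9] 12.8 89 0.0978
[ 0.65785328 -0.10014681  0.09604788]
```

```bash
cat > go.py <<'E'
import sys
from h import *
from rig import manip
def go(x,y,z,yaw=None):
    s=manip.state();r=R.from_quat(s["tool_rot"]);M=r.as_matrix()
    d=M.T@(np.array([x,y,z])-s["position"])*1000
    # tgt: tool x at world angle yaw deg, z down
    if yaw is not None:
        a=np.radians(yaw);X=np.array([np.cos(a),np.sin(a),0]);Z=np.array([0,0,-1.]);T=np.c_[X,np.cross(Z,X),Z]
        rv=(r.inv()*R.from_matrix(T)).as_rotvec(degrees=True)
    else: rv=np.zeros(3)
    print("t",round(s["time_s"],2),"pos",s["position"].round(4),"F",s["ft_force"].round(2),"w",round(s["width"],4),"| rot",rv.round(2),"shift",d.round(1))
if __name__=="__main__":
    go(*[float(a) for a in sys.argv[1:]])
E
python3 go.py .645 -.1 .24 180
```

```text
t 0.15 pos [0.1493 0.5806 0.239 ] F [-0.63 -0.3   0.24] w 0.0877 | rot [ -0.08  -0.02 -14.43] shift [-6.496e+02 -5.356e+02 -3.000e-01]
```

Request:
{"name": "jog_arm", "arguments": {"deltas": [[0,0,-14,-650,-536,0,1],[0,0,-14,-650,-536,0,1],[0,0,-14,-650,-536,0,1],[0,0,-14,-650,-536,0,1],[0,0,-14,-650,-536,0,1]]}}

```text
time_s: 0.65
position: [0.2967, 0.3779, 0.2395]
tool_rot: [0.003, 1.0, -0.001, -0.0]
ft_force: [1.3, 0.5, 0.1]
width: 0.0881
```

```bash
python3 go.py .645 -.1 .24 180
```

```text
t 0.65 pos [0.2967 0.3779 0.2395] F [1.28 0.53 0.15] w 0.0881 | rot [-0.08 -0.03 -0.39] shift [-3.516e+02 -4.755e+02  1.000e-01]
```

Request:
{"name": "jog_arm", "arguments": {"deltas": [[0,0,0,-352,-476,0,1],[0,0,0,-352,-476,0,1],[0,0,0,-352,-476,0,1],[0,0,0,-352,-476,0,1],[0,0,0,-352,-476,0,1]]}}

```text
time_s: 1.15
position: [0.4439, 0.1756, 0.2398]
tool_rot: [0.003, 1.0, -0.001, -0.0]
ft_force: [1.3, 0.4, -0.1]
width: 0.0875
```

```bash
python3 go.py .645 -.1 .24 180
```

```text
t 1.15 pos [0.4439 0.1756 0.2398] F [ 1.27  0.4  -0.05] w 0.0875 | rot [-0.07 -0.02 -0.4 ] shift [-2.030e+02 -2.742e+02  1.000e-01]
```

Request:
{"name": "jog_arm", "arguments": {"deltas": [[0,0,-0.4,-203,-274,0,1],[0,0,-0.4,-203,-274,0,1],[0,0,-0.4,-203,-274,0,1],[0,0,-0.4,-203,-274,0,1],[0,0,-0.4,-203,-274,0,1]]}}

```text
time_s: 1.65
position: [0.591, -0.0266, 0.2399]
tool_rot: [0.0, 1.0, -0.001, -0.0]
ft_force: [0.8, 0.2, -0.1]
width: 0.0878
```

Request:
{"name": "jog_arm", "arguments": {"deltas": [[0,0,0,-37,-50,0,1],[0,0,0,-37,-50,0,1],[0,0,0,-37,-50,0,1]]}}

```text
time_s: 1.95
position: [0.6287, -0.0784, 0.2391]
tool_rot: [0.002, 1.0, -0.0, -0.001]
ft_force: [0.2, 0.7, 0.1]
width: 0.0884
```

```bash
cat > snap.py <<'E'
import sys,pickle,cv2
from rig import get_image
n,f=sys.argv[1:3]
d=get_image(n);pickle.dump(d,open(f+".pkl","wb"));cv2.imwrite("pics/"+f+".png",d["frame"])
E
python3 snap.py wrist w1; python3 go.py .657 -.1 .24 180
python3 - <<'E'
from h import *
d=load("w1");T=d["extrinsics"];print(T.round(4).tolist())
print(proj(d,[[.657,-.1,.1],[.657,-.1,.042]]))
E
```

```text
t 2.0 pos [ 0.6275 -0.0767  0.2391] F [-0.28 -0.47  1.17] w 0.0878 | rot [-0.   -0.13 -0.1 ] shift [-29.5 -23.3  -1. ]
[[0.0033, 0.9687, 0.2484, 0.5612], [1.0, -0.0029, -0.002, -0.078], [-0.0012, 0.2484, -0.9687, 0.3843], [0.0, 0.0, 0.0, 1.0]]
[[258.25238406 241.84960543]
 [262.48669822 222.52616419]]
```

View pics/w1.png

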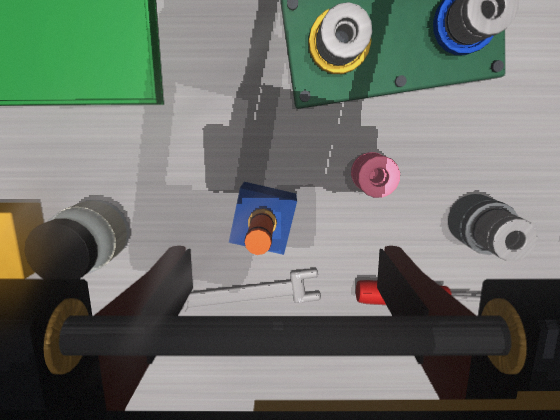

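The wrist view shows the handle top at (258,242), right where my measured point projects, with the fingers clear of everything around it. I'll refine the handle and sleeve positions from this view.

```bash
cat > meas.py <<'E'
from h import *
def sleeve(d,guess,ztop,r=.02,tol=.006):
    """fit ring of outer top rim by depth band near ztop; also bore mouth by hole"""
    C=cloud(d)
    m=((np.hypot(C[...,0]-guess[0],C[...,1]-guess[1])<r+.012)&(abs(C[...,2]-ztop)<tol)).astype(np.uint8)
    cs,hr=cv2.findContours(m,cv2.RETR_CCOMP,cv2.CHAIN_APPROX_NONE)
    out=[]
    for c,h in zip(cs,hr[0]):
        if len(c)<8 or cv2.contourArea(c)<20: continue
        e=cv2.fitEllipse(c);P=plane(d,c.reshape(-1,2).astype(float),ztop)[:,:2]
        ctr=plane(d,e[0],ztop)[0]
        out.append(("hole" if h[3]>=0 else "outer",np.round(e[0],1),ctr.round(4),round(np.hypot(*(P-ctr[:2]).T).mean()*1000,1),round(float(np.median(C[m>0][:,2])),4)))
    return out
E
python3 - <<'E'
from meas import *
d=load("w1")
print(sleeve(d,(.657,-.1),.1,.011))
for g in((.478,.079),(.493,-.031),(.662,.123)): 
  for o in sleeve(d,g,.078): print(o)
for a,c,s,m in blobs(d,(5,200,200),(18,255,255),50): print(a,c,plane(d,c,.1))
C=cloud(d)
for a,c,s,m in blobs(d,(100,150,60),(125,255,255),200):
    k=m&(abs(C[...,2]-.038)<.004); 
    if k.sum()>50:
        cnt=np.argwhere(k)[:,::-1].astype(np.float32);print("stand",c,k.sum(),cv2.minAreaRect((plane(d,cnt,.038)[:,:2]*1000).astype(np.float32)))
E
```

```text
[('outer', array([257.7, 240.8]), array([ 0.6561, -0.1004,  0.1   ]), np.float64(10.9), 0.0999)]
('outer', array([489.3,  14.8]), array([0.4844, 0.0767, 0.078 ]), np.float64(14.8), 0.0778)
('outer', array([345.7,  30.3]), array([ 0.4953, -0.0317,  0.078 ]), np.float64(19.5), 0.078)
('hole', array([345.4,  31.1]), array([ 0.4958, -0.0319,  0.078 ]), np.float64(8.5), 0.078)
('outer', array([512.9, 238.8]), array([0.6624, 0.1208, 0.078 ]), np.float64(20.3), 0.0777)
('hole', array([513.1, 239. ]), array([0.6625, 0.121 , 0.078 ]), np.float64(7.9), 0.0777)
stand [453.2  33.4] 821 ((488.17529296875, 70.89399719238281), (54.42858123779297, 32.920066833496094), 52.01534652709961)
stand [275.3 218.2] 1171 ((656.8624267578125, -100.44351196289062), (54.66941833496094, 54.846229553222656), 76.50318145751953)
```

```bash
python3 go.py .6565 -.1005 .07 180
```

```text
t 2.0 pos [ 0.6275 -0.0767  0.2391] F [-0.28 -0.47  1.17] w 0.0878 | rot [-0.   -0.13 -0.1 ] shift [-29.4 -23.8 169.1]
```

Request:
{"name": "jog_arm", "arguments": {"deltas": [[0,0,0,-29,-24,20,1],[0,0,0,-29,-24,60,1],[0,0,0,-29,-24,100,1],[0,0,0,-29,-24,130,1],[0,0,0,-29,-24,150,1]]}}

```text
time_s: 2.5
position: [0.653, -0.0977, 0.0866]
tool_rot: [0.0, 1.0, 0.001, -0.004]
ft_force: [-0.5, 0.5, -0.4]
width: 0.0876
```

```bash
python3 go.py .6565 -.1005 .07 180
```

```text
t 2.5 pos [ 0.653  -0.0977  0.0866] F [-0.53  0.49 -0.37] w 0.0876 | rot [ 0.1 -0.4 -0. ] shift [-3.6 -2.8 16.6]
```

Request:
{"name": "jog_arm", "arguments": {"deltas": [[0,0,0,-3.6,-2.8,16.6,1],[0,0,0,-3.6,-2.8,16.6,1],[0,0,0,-3.6,-2.8,16.6,1],[0,0,0,-3.6,-2.8,16.6,1]]}}

```text
time_s: 2.9
position: [0.6575, -0.1003, 0.0715]
tool_rot: [-0.0, 1.0, 0.001, -0.002]
ft_force: [0.4, -1.4, -0.3]
width: 0.0881
```

```bash
python3 go.py .6565 -.1005 .07 180; python3 snap.py wrist w2;python3 - <<'E'
from meas import *
d=load("w2")
print(sleeve(d,(.657,-.1),.1,.011))
E
```

```text
t 2.9 pos [ 0.6575 -0.1003  0.0715] F [ 0.36 -1.39 -0.34] w 0.0881 | rot [ 0.07 -0.27  0.03] shift [ 1.  -0.2  1.5]
[('outer', array([283.5, 300.8]), array([ 0.651 , -0.1006,  0.1   ]), np.float64(8.4), 0.0998)]
```

View pics/w2.png

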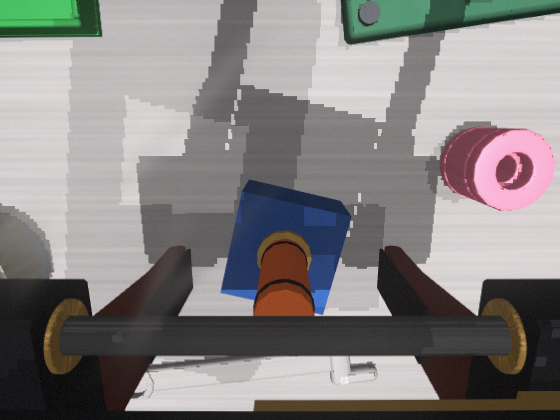

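```bash
python3 go.py .6565 -.1005 .07 180
```

```text
t 2.95 pos [ 0.6576 -0.1005  0.0716] F [ 0.83 -0.63 -0.24] w 0.088 | rot [ 0.06 -0.26  0.02] shift [ 1.1 -0.   1.6]
```

The wrist view at (283,290) shows the handle centred between the fingers. I'll close on it.

Request:
{"name": "jog_arm", "arguments": {"deltas": [[0,-0.2,0,1,0,1.5,1],[0,-0.2,0,1,0,1.5,-1],[0,-0.2,0,1,0,1.5,-1],[0,-0.2,0,1,0,1.5,-1],[0,-0.2,0,1,0,1.5,-1]]}}

```text
time_s: 3.45
position: [0.6566, -0.1006, 0.0702]
tool_rot: [-0.0, 1.0, 0.001, -0.0]
ft_force: [-0.0, 0.1, 1.0]
width: 0.0597
```

Request:
{"name": "jog_arm", "arguments": {"deltas": [[0,0,0,0,0,0,-1],[0,0,0,0,0,0,-1],[0,0,0,0,0,0,-1]]}}

```text
time_s: 3.75
position: [0.6565, -0.1005, 0.0701]
tool_rot: [-0.0, 1.0, 0.001, -0.001]
ft_force: [-0.1, 0.0, -0.0]
width: 0.0353
```

```bash
python3 go.py .6565 -.1005 .20 180
```

```text
t 3.75 pos [ 0.6565 -0.1005  0.0701] F [-0.08  0.03 -0.02] w 0.0353 | rot [ 0.07 -0.06  0.01] shift [   0.2    0.2 -129.9]
```

Request:
{"name": "jog_arm", "arguments": {"deltas": [[0,0,0,0,0,0,-1],[0,0,0,0,0,0,-1],[0,0,0,0,0,0,-1],[0,0,0,0,0,0,-1]]}}

```text
time_s: 4.15
position: [0.6566, -0.1005, 0.0701]
tool_rot: [-0.0, 1.0, 0.001, -0.001]
ft_force: [-0.4, 0.3, -0.9]
width: 0.0216
```

Request:
{"name": "jog_arm", "arguments": {"deltas": [[0,0,0,0,0,-15,-1],[0,0,0,0,0,-40,-1],[0,0,0,0,0,-80,-1],[0,0,0,0,0,-110,-1],[0,0,0,0,0,-110,-1]]}}

```text
time_s: 4.65
position: [0.6598, -0.1014, 0.1861]
tool_rot: [-0.0, 1.0, -0.001, 0.004]
ft_force: [1.0, -0.8, -1.9]
width: 0.0217
```

```bash
python3 go.py .478 .079 .175 180;python3 snap.py wrist w3
```

```text
t 4.65 pos [ 0.6598 -0.1014  0.1861] F [ 0.95 -0.78 -1.88] w 0.0217 | rot [-0.07  0.46  0.02] shift [181.9 180.5   9.4]
```

View pics/w3.png

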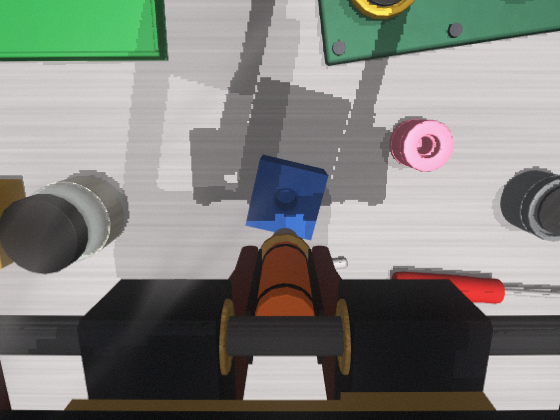

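Run:
```python
from meas import *
from rig import manip
d=load("w3");s=manip.state();p=s["position"];M=R.from_quat(s["tool_rot"]).as_matrix()
a=np.linspace(0,2*np.pi,24,endpoint=False)
def circ(r,h,ox=0,oy=0): # h along tool z
    L=np.c_[ox+r*np.cos(a),oy+r*np.sin(a),np.full(24,h)]/1000
    return proj(d,p+L@M.T)
im=d["frame"].copy()
big=cv2.resize(im[180:330,220:360],None,fx=5,fy=5,interpolation=cv2.INTER_CUBIC)
for r,h,c in((14,32,(0,255,0)),(14,28,(255,255,0)),(6,62,(0,0,255)),(8,60,(255,0,255)),(11,-26,(255,255,255))):
    q=((circ(r,h)-[220,180]+.5)*5).astype(np.int32);cv2.polylines(big,[q],True,c,1)
cv2.imwrite("pics/c3.png",big)
```

```text
(no output)
```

View pics/c3.png

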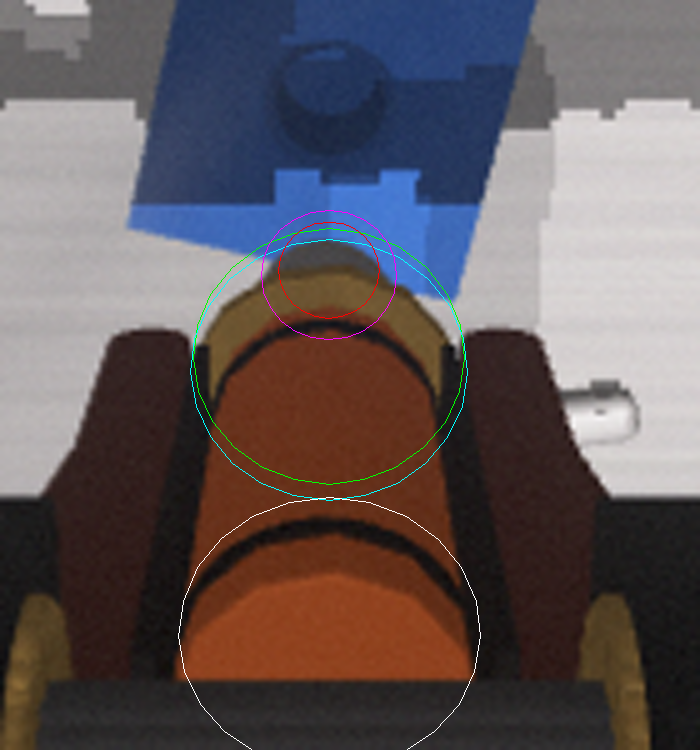

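```bash
cat > ov.py <<'E'
import sys
from meas import *
from rig import manip,get_image
f=sys.argv[1]
s=manip.state();d=get_image("wrist");pickle.dump(d,open(f+".pkl","wb"))
p=s["position"];M=R.from_quat(s["tool_rot"]).as_matrix()
T=d["extrinsics"];print("pos",p.round(4),manip.state()["position"].round(4),"cam in tool",(M.T@(T[:3,3]-p)).round(4), "F",s["ft_force"].round(2))
a=np.linspace(0,2*np.pi,24,endpoint=False)
def circ(r,h,ox=0,oy=0):
    L=np.c_[ox+r*np.cos(a),oy+r*np.sin(a),np.full(24,h)]/1000
    return proj(d,p+L@M.T)
ox,oy,oz=[float(v) for v in sys.argv[2:5]] if len(sys.argv)>2 else (0,0,0)
big=cv2.resize(d["frame"][180:330,220:360],None,fx=4,fy=4,interpolation=cv2.INTER_CUBIC)
for r,h,c in((14,32,(0,255,0)),(14,28,(255,255,0)),(6,62,(0,0,255)),(8,60,(255,0,255)),(11,-30,(255,255,255))):
    q=((circ(r,h+oz,ox,oy)-[220,180]+.5)*4).astype(np.int32);cv2.polylines(big,[q],True,c,1)
cv2.imwrite("pics/"+f+".png",big)
E
python3 ov.py c4
```

```text
pos [ 0.6583 -0.101   0.1833] [ 0.6568 -0.1006  0.1811] cam in tool [ 6.770e-02  1.000e-04 -1.452e-01] F [-0.67  0.22 -2.  ]
```

View pics/c4.png

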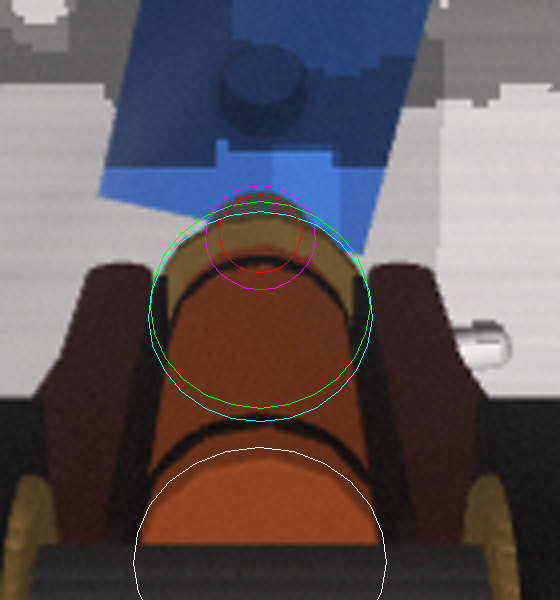

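```bash
python3 go.py .535 .079 .185 180
```

```text
t 4.75 pos [ 0.6568 -0.1006  0.1811] F [-0.38 -0.35 -2.56] w 0.0213 | rot [0.04 0.03 0.02] shift [121.8 179.7  -3.8]
```

Request:
{"name": "jog_arm", "arguments": {"deltas": [[0,0.2,0,122,180,-4,-1],[0,0.2,0,122,180,-4,-1],[0,0.2,0,122,180,-4,-1],[0,0.2,0,122,180,-4,-1],[0,0.2,0,122,180,-4,-1]]}}

```text
time_s: 5.25
position: [0.5294, 0.0824, 0.1832]
tool_rot: [-0.001, 1.0, 0.001, -0.005]
ft_force: [-0.5, -0.5, -1.6]
width: 0.0214
```

Request:
{"name": "jog_arm", "arguments": {"deltas": [[0,0,0,2,3,0,-1],[0,0,0,2,3,0,-1],[0,0,0,2,3,0,-1]]}}

```text
time_s: 5.55
position: [0.5282, 0.0843, 0.1827]
tool_rot: [-0.001, 1.0, 0.001, -0.005]
ft_force: [0.3, -0.2, -1.0]
width: 0.0213
```

```bash
python3 snap.py wrist w5;python3 go.py .477 .079 .15 180
python3 - <<'E'
from meas import *
d=load("w5")
for g in((.478,.079),(.494,-.031)): 
  for o in sleeve(d,g,.078): print(o)
E
```

```text
t 5.6 pos [0.5285 0.0842 0.1829] F [-0.12  0.31 -1.32] w 0.0216 | rot [ 0.08 -0.55  0.07] shift [51.2 -5.1 33.4]
('outer', array([275.9, 147.4]), array([0.4778, 0.0786, 0.078 ]), np.float64(19.3), 0.078)
('hole', array([276. , 147.6]), array([0.4779, 0.0786, 0.078 ]), np.float64(8.7), 0.078)
('outer', array([116.5, 171.8]), array([ 0.4942, -0.03  ,  0.078 ]), np.float64(19.8), 0.0779)
('hole', array([117.5, 172.2]), array([ 0.4944, -0.0293,  0.078 ]), np.float64(8.2), 0.0779)
```

View pics/w5.png

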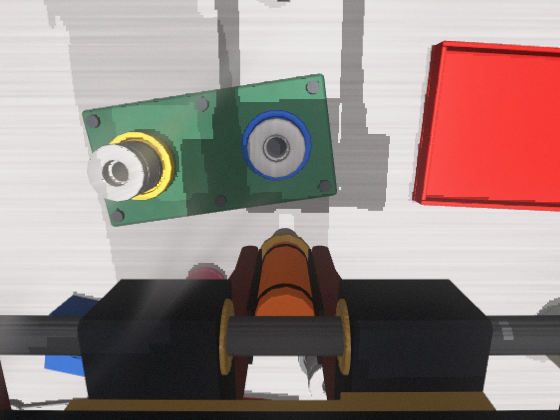

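The blue sleeve's bore is at pixel (276,147), which gives (0.478, 0.079). The gap to the yellow sleeve is 110 mm, as it should be. Moving over the blue sleeve.

Request:
{"name": "jog_arm", "arguments": {"deltas": [[0.1,-0.5,0,30,-5.5,10,-1],[0.1,-0.5,0,51,-5.5,22,-1],[0.1,-0.5,0,51,-5.5,22,-1],[0.1,-0.5,0,51,-5.5,22,-1],[0.1,-0.5,0,51,-5.5,22,-1]]}}

```text
time_s: 6.1
position: [0.4798, 0.0782, 0.1621]
tool_rot: [-0.0, 1.0, -0.0, 0.001]
ft_force: [1.0, -0.7, -1.1]
width: 0.0214
```

```bash
python3 go.py .4773 .0786 .145 180;python3 snap.py wrist w6;python3 go.py .4773 .0786 .145 180
```

```text
t 6.1 pos [0.4798 0.0782 0.1621] F [ 1.01 -0.7  -1.05] w 0.0214 | rot [-0.02  0.11  0.02] shift [ 2.6  0.5 17.1]
t 6.15 pos [0.4797 0.0783 0.1621] F [ 0.7   0.29 -1.38] w 0.0216 | rot [-0.02  0.11  0.04] shift [ 2.5  0.3 17.1]
```

View pics/w6.png

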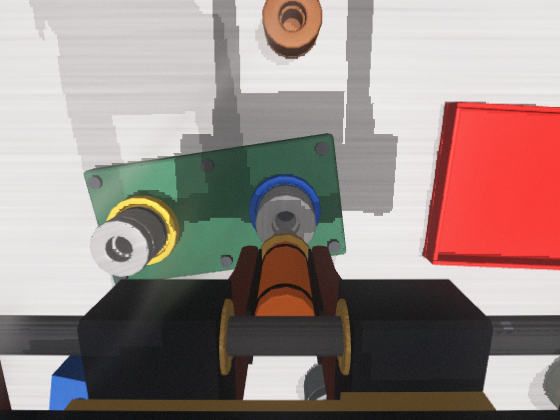

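Request:
{"name": "jog_arm", "arguments": {"deltas": [[0,0,0,2.5,0.3,10,-1],[0,0,0,2.5,0.3,17,-1],[0,0,0,2.5,0.3,17,-1],[0,0,0,2.5,0.3,17,-1]]}}

```text
time_s: 6.55
position: [0.477, 0.0786, 0.1446]
tool_rot: [-0.0, 1.0, -0.0, 0.0]
ft_force: [-0.5, 0.2, -0.1]
width: 0.0217
```

```bash
python3 go.py .4773 .0786 .138 180
```

```text
t 6.55 pos [0.477  0.0786 0.1446] F [-0.49  0.2  -0.1 ] w 0.0217 | rot [-0.02  0.04  0.04] shift [-0.3 -0.   6.6]
```

Down 8 mm, so the tip sits about 3 mm inside the mouth.

Request:
{"name": "jog_arm", "arguments": {"deltas": [[0,0,0,0,0,2,-1],[0,0,0,0,0,4,-1],[0,0,0,0,0,6,-1],[0,0,0,0,0,8,-1],[0,0,0,0,0,8,-1]]}}

```text
time_s: 7.05
position: [0.4768, 0.0786, 0.1364]
tool_rot: [-0.0, 1.0, -0.0, 0.0]
ft_force: [0.4, -0.3, -1.7]
width: 0.0213
```

```bash
python3 go.py .4773 .0786 .134 180
```

```text
t 7.05 pos [0.4768 0.0786 0.1364] F [ 0.41 -0.35 -1.69] w 0.0213 | rot [-0.02  0.02  0.04] shift [-0.5 -0.   2.4]
```

Request:
{"name": "jog_arm", "arguments": {"deltas": [[0,0,0,-0.3,0,2,-1],[0,0,0,-0.3,0,4,-1],[0,0,0,-0.3,0,5,-1],[0,0,0,-0.3,0,5,-1]]}}

```text
time_s: 7.45
position: [0.4769, 0.0786, 0.1312]
tool_rot: [-0.0, 1.0, -0.0, -0.0]
ft_force: [-0.1, -0.5, -0.8]
width: 0.0215
```

Request:
{"name": "jog_arm", "arguments": {"deltas": [[0,0,0,0,0,1,-1],[0,0,0,0,0,2,-1],[0,0,0,0,0,3,-1],[0,0,0,0,0,3,-1]]}}

```text
time_s: 7.85
position: [0.4773, 0.0786, 0.1283]
tool_rot: [-0.0, 1.0, -0.0, 0.0]
ft_force: [0.1, 0.2, 1.9]
width: 0.0214
```

```bash
python3 go.py .4773 .0786 .134 180
```

```text
t 7.85 pos [0.4773 0.0786 0.1283] F [0.12 0.24 1.95] w 0.0214 | rot [-0.02  0.03  0.04] shift [-0.  -0.  -5.7]
```

Request:
{"name": "jog_arm", "arguments": {"deltas": [[0,0,0,0,0,1,-1],[0,0,0,0,0,2,-1],[0,0,0,0,0,2,-1],[0,0,0,0,0,2,-1]]}}

```text
time_s: 8.25
position: [0.4774, 0.0786, 0.1265]
tool_rot: [-0.0, 1.0, -0.0, 0.0]
ft_force: [0.2, 0.6, 2.7]
width: 0.0218
```

```bash
python3 snap.py wrist w7;python3 go.py .4773 .0786 .134 180
```

```text
t 8.3 pos [0.4774 0.0786 0.1264] F [-1.09 -0.29  3.59] w 0.0216 | rot [-0.02  0.04  0.04] shift [ 0.1 -0.  -7.6]
```

View pics/w7.png

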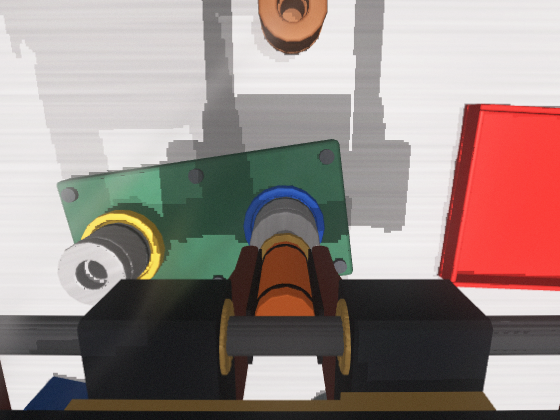

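The gauge stopped inside at about 10 mm. There was no force at 8.8 mm, it rose by 11.7 mm, and the spring-like push reached about 4.5 N. The blue sleeve is tight. I'll withdraw and go to yellow.

Request:
{"name": "jog_arm", "arguments": {"deltas": [[0,0,0,0,0,-10,-1],[0,0,0,0,0,-25,-1],[0,0,0,0,0,-45,-1],[0,0,0,0,0,-58,-1],[0,0,0,0,0,-58,-1]]}}

```text
time_s: 8.8
position: [0.4784, 0.0787, 0.1862]
tool_rot: [-0.0, 1.0, -0.0, 0.002]
ft_force: [-0.0, -0.5, -1.7]
width: 0.0214
```

```bash
python3 go.py .545 -.030 .185 180
```

```text
t 8.8 pos [0.4784 0.0787 0.1862] F [-0.01 -0.49 -1.68] w 0.0214 | rot [-0.02  0.23  0.05] shift [ -66.5 -108.7    1.5]
```

Request:
{"name": "jog_arm", "arguments": {"deltas": [[0,0.2,0,-66,-109,1,-1],[0,0.2,0,-66,-109,1,-1],[0,0.2,0,-66,-109,1,-1],[0,0.2,0,-66,-109,1,-1],[0,0.2,0,-66,-109,1,-1]]}}

```text
time_s: 9.3
position: [0.5436, -0.0304, 0.1845]
tool_rot: [0.0, 1.0, 0.0, -0.001]
ft_force: [0.5, 0.1, -1.4]
width: 0.0218
```

```bash
python3 snap.py wrist w8;python3 go.py .4938 -.030 .155 180
python3 - <<'E'
from meas import *
d=load("w8")
for g in((.478,.079),(.494,-.031)): 
  for o in sleeve(d,g,.078): print(o)
E
```

```text
t 9.35 pos [ 0.5432 -0.0297  0.1846] F [ 0.08  0.17 -1.02] w 0.0217 | rot [ 0.04 -0.11  0.02] shift [49.3 -0.3 29.7]
('outer', array([446.8, 121.6]), array([0.4772, 0.0772, 0.078 ]), np.float64(19.7), 0.0779)
('hole', array([446.2, 122.2]), array([0.4776, 0.0769, 0.078 ]), np.float64(8.1), 0.0779)
('outer', array([282.9, 148. ]), array([ 0.4945, -0.0314,  0.078 ]), np.float64(19.3), 0.078)
('hole', array([283. , 148.1]), array([ 0.4946, -0.0314,  0.078 ]), np.float64(8.7), 0.078)
```

View pics/w8.png

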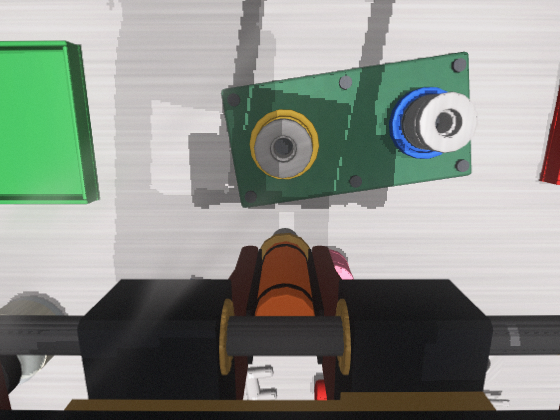

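The yellow sleeve's bore is at (283,148), giving (0.4945, -0.0314). The blue sleeve still stands in its seat.

Request:
{"name": "jog_arm", "arguments": {"deltas": [[0,-0.1,0,35,-1.7,10,-1],[0,-0.1,0,49,-1.7,20,-1],[0,-0.1,0,49,-1.7,30,-1],[0,-0.1,0,49,-1.7,35,-1],[0,-0.1,0,49,-1.7,38,-1]]}}

```text
time_s: 9.85
position: [0.495, -0.031, 0.1464]
tool_rot: [-0.001, 1.0, 0.0, 0.0]
ft_force: [-0.3, 0.3, -1.6]
width: 0.0219
```

```bash
python3 go.py .494 -.0314 .144 180
```

```text
t 9.85 pos [ 0.495  -0.031   0.1464] F [-0.33  0.32 -1.63] w 0.0219 | rot [0.04 0.03 0.06] shift [ 1.  -0.4  2.4]
```

Request:
{"name": "jog_arm", "arguments": {"deltas": [[0,0,0,1,-0.4,2,-1],[0,0,0,1,-0.4,2,-1],[0,0,0,1,-0.4,2.5,-1],[0,0,0,1,-0.4,4,-1],[0,0,0,1,-0.4,6,-1]]}}

```text
time_s: 10.35
position: [0.4943, -0.0315, 0.1406]
tool_rot: [-0.0, 1.0, 0.0, 0.001]
ft_force: [0.2, 0.1, -0.9]
width: 0.0216
```

Request:
{"name": "jog_arm", "arguments": {"deltas": [[0,0,0,0,0,2,-1],[0,0,0,0,0,4,-1],[0,0,0,0,0,5,-1],[0,0,0,0,0,5,-1]]}}

```text
time_s: 10.75
position: [0.4942, -0.0314, 0.1354]
tool_rot: [-0.0, 1.0, 0.0, 0.0]
ft_force: [0.1, -0.3, -1.4]
width: 0.0213
```

```bash
python3 go.py .494 -.0314 .134 180
```

```text
t 10.75 pos [ 0.4942 -0.0314  0.1354] F [ 0.13 -0.28 -1.4 ] w 0.0213 | rot [0.03 0.04 0.05] shift [0.2 0.  1.4]
```

The tip is 4.6 mm in with no force. Continuing in small steps.

Request:
{"name": "jog_arm", "arguments": {"deltas": [[0,0,0,0,0,2,-1],[0,0,0,0,0,4,-1],[0,0,0,0,0,4,-1]]}}

```text
time_s: 11.05
position: [0.4939, -0.0314, 0.131]
tool_rot: [-0.0, 1.0, 0.0, 0.0]
ft_force: [0.1, 0.5, -1.7]
width: 0.0216
```

Request:
{"name": "jog_arm", "arguments": {"deltas": [[0,0,0,0,0,1,-1],[0,0,0,0,0,2,-1],[0,0,0,0,0,3,-1],[0,0,0,0,0,3,-1]]}}

```text
time_s: 11.45
position: [0.4942, -0.0314, 0.1282]
tool_rot: [-0.0, 1.0, 0.0, 0.0]
ft_force: [-0.1, 0.3, 2.7]
width: 0.0217
```

```bash
python3 go.py .494 -.0314 .134 180
```

```text
t 11.45 pos [ 0.4942 -0.0314  0.1282] F [-0.14  0.33  2.67] w 0.0217 | rot [0.04 0.04 0.05] shift [ 0.2  0.  -5.8]
```

Request:
{"name": "jog_arm", "arguments": {"deltas": [[0,0,0,0,0,1,-1],[0,0,0,0,0,2,-1],[0,0,0,0,0,2,-1],[0,0,0,0,0,2,-1]]}}

```text
time_s: 11.85
position: [0.4943, -0.0314, 0.1263]
tool_rot: [-0.0, 1.0, 0.0, 0.0]
ft_force: [-0.8, 0.2, 3.2]
width: 0.0218
```

```bash
python3 snap.py scene s9;python3 snap.py top t9;python3 snap.py wrist w9;python3 go.py .494 -.0314 .134 180;python3 - <<'E'
import cv2,numpy as np
a=cv2.imread("pics/s9.png")[150:260,210:340];b=cv2.imread("pics/w9.png")[170:280,220:350]
cv2.imwrite("pics/c9.png",np.hstack([cv2.resize(x,None,fx=3,fy=3,interpolation=cv2.INTER_CUBIC) for x in(a,b)]))
E
```

```text
t 12.0 pos [ 0.4942 -0.0314  0.1263] F [-1.51 -0.05  3.43] w 0.0215 | rot [0.04 0.05 0.05] shift [ 0.2  0.  -7.7]
```

View pics/c9.png

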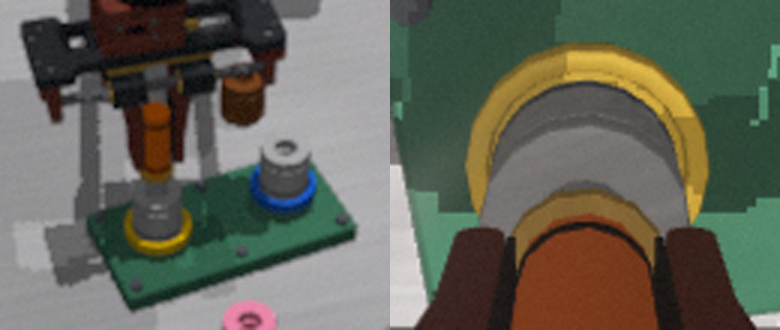

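Yellow stopped the same way, about 5 N net. If the tip were still at the mouth the seat would already be bottomed, so this is an inside stop and the yellow sleeve is tight. I'll return the gauge to the exact grasp pose.

Request:
{"name": "jog_arm", "arguments": {"deltas": [[0,0,0,0,0,-10,-1],[0,0,0,0,0,-25,-1],[0,0,0,0,0,-45,-1],[0,0,0,0,0,-58,-1],[0,0,0,0,0,-58,-1]]}}

```text
time_s: 12.5
position: [0.4953, -0.0317, 0.1861]
tool_rot: [-0.0, 1.0, -0.0, 0.002]
ft_force: [0.6, -1.1, -1.2]
width: 0.0217
```

```bash
python3 go.py .6566 -.1005 .15 180
```

```text
t 12.5 pos [ 0.4953 -0.0317  0.1861] F [ 0.61 -1.12 -1.2 ] w 0.0217 | rot [-0.01  0.23  0.05] shift [-161.1  -68.9   36.8]
```

Request:
{"name": "jog_arm", "arguments": {"deltas": [[0,0.2,0,-161,-69,0,-1],[0,0.2,0,-161,-69,0,-1],[0,0.2,0,-161,-69,0,-1],[0,0.2,0,-161,-69,10,-1],[0,0.2,0,-161,-69,30,-1]]}}

```text
time_s: 13.0
position: [0.6615, -0.1029, 0.1569]
tool_rot: [0.0, 1.0, -0.001, 0.003]
ft_force: [0.4, 0.6, -1.4]
width: 0.0216
```

```bash
python3 go.py .6566 -.1005 .105 180;python3 snap.py wrist w10
```

```text
t 13.0 pos [ 0.6615 -0.1029  0.1569] F [ 0.38  0.6  -1.43] w 0.0216 | rot [-0.11  0.37 -0.01] shift [ 5.3  2.5 51.9]
```

View pics/w10.png

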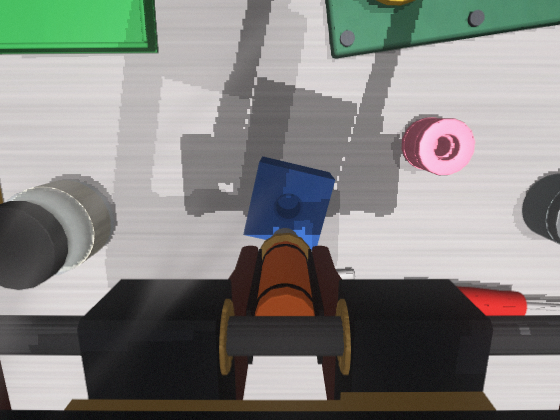

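Request:
{"name": "jog_arm", "arguments": {"deltas": [[-0.1,0.3,0,4.5,2.2,20,-1],[-0.1,0.3,0,4.5,2.2,40,-1],[-0.1,0.3,0,4.5,2.2,48,-1],[-0.1,0.3,0,4.5,2.2,48,-1],[-0.1,0.3,0,4.5,2.2,48,-1]]}}

```text
time_s: 13.55
position: [0.6519, -0.0989, 0.1046]
tool_rot: [-0.0, 1.0, 0.001, -0.004]
ft_force: [-0.4, 0.6, -1.1]
width: 0.0216
```

```bash
python3 go.py .6566 -.1005 .0705 180
```

```text
t 13.55 pos [ 0.6519 -0.0989  0.1046] F [-0.38  0.55 -1.14] w 0.0216 | rot [ 0.14 -0.46  0.01] shift [-4.9 -1.7 34. ]
```

Request:
{"name": "jog_arm", "arguments": {"deltas": [[0.1,-0.4,0,-4.8,-1.7,0,-1],[0.1,-0.4,0,-4.8,-1.7,0,-1],[0.1,-0.4,0,-4.8,-1.7,0,-1],[0.1,-0.4,0,-4.8,-1.7,0,-1]]}}

```text
time_s: 13.95
position: [0.657, -0.1007, 0.105]
tool_rot: [-0.0, 1.0, 0.0, -0.0]
ft_force: [-0.0, 0.7, -1.3]
width: 0.0215
```

```bash
python3 go.py .6566 -.1005 .0705 180
```

```text
t 13.95 pos [ 0.657  -0.1007  0.105 ] F [-0.04  0.66 -1.32] w 0.0215 | rot [ 0.03 -0.02  0.01] shift [ 0.4  0.2 34.5]
```

Request:
{"name": "jog_arm", "arguments": {"deltas": [[0,0,0,0.4,0.2,2,-1],[0,0,0,0.4,0.2,5,-1],[0,0,0,0.4,0.2,8,-1],[0,0,0,0.4,0.2,11,-1],[0,0,0,0.4,0.2,12,-1]]}}

```text
time_s: 14.45
position: [0.6562, -0.1004, 0.0923]
tool_rot: [-0.0, 1.0, 0.0, -0.001]
ft_force: [-0.0, -0.3, -1.5]
width: 0.0216
```

```bash
python3 go.py .6566 -.1005 .0705 180
```

```text
t 14.45 pos [ 0.6562 -0.1004  0.0923] F [-0.04 -0.31 -1.47] w 0.0216 | rot [ 0.04 -0.08  0.01] shift [-0.5 -0.1 21.8]
```

Pin is in the hole (tip 8 mm below the mouth, no force). Going on down.

Request:
{"name": "jog_arm", "arguments": {"deltas": [[0,0,0,-0.3,0,5,-1],[0,0,0,-0.3,0,10,-1],[0,0,0,-0.3,0,15,-1],[0,0,0,-0.3,0,19,-1],[0,0,0,-0.3,0,20,-1]]}}

```text
time_s: 14.95
position: [0.656, -0.1002, 0.0715]
tool_rot: [-0.0, 1.0, 0.001, -0.001]
ft_force: [0.1, -0.5, -1.6]
width: 0.0217
```

```bash
python3 go.py .6566 -.1005 .0702 180
```

```text
t 14.95 pos [ 0.656  -0.1002  0.0715] F [ 0.09 -0.45 -1.65] w 0.0217 | rot [ 0.06 -0.14  0.01] shift [-0.6 -0.3  1.3]
```

Request:
{"name": "jog_arm", "arguments": {"deltas": [[0,0,0,-0.5,-0.2,1.3,-1],[0,0,0,-0.5,-0.2,1.3,-1],[0,0,0,-0.5,-0.2,1.3,0],[0,0,0,-0.5,-0.2,1.3,0.5],[0,0,0,-0.5,-0.2,1.3,1]]}}

```text
time_s: 15.45
position: [0.6567, -0.1005, 0.0705]
tool_rot: [-0.0, 1.0, 0.0, -0.001]
ft_force: [-0.1, -0.3, -0.5]
width: 0.0418
```

Request:
{"name": "jog_arm", "arguments": {"deltas": [[0,0,0,0,0,0,1],[0,0,0,0,0,0,1],[0,0,0,0,0,0,1],[0,0,0,0,0,0,1],[0,0,0,0,0,0,1]]}}

```text
time_s: 15.95
position: [0.6567, -0.1005, 0.0705]
tool_rot: [-0.0, 1.0, 0.0, -0.001]
ft_force: [-0.2, 0.2, -0.4]
width: 0.0821
```

```bash
python3 go.py .6566 -.1005 .19 180
```

```text
t 15.95 pos [ 0.6567 -0.1005  0.0705] F [-0.17  0.23 -0.43] w 0.0821 | rot [ 0.05 -0.11  0.01] shift [ 3.000e-01  1.000e-01 -1.195e+02]
```

Request:
{"name": "jog_arm", "arguments": {"deltas": [[0,0,0,0,0,-20,1],[0,0,0,0,0,-60,1],[0,0,0,0,0,-110,1],[0,0,0,0,0,-140,1],[0,0,0,30,40,-150,1]]}}

```text
time_s: 16.45
position: [0.6334, -0.0654, 0.2252]
tool_rot: [0.002, 1.0, -0.002, 0.005]
ft_force: [0.6, 0.9, 0.6]
width: 0.0878
```

```bash
python3 snap.py wrist w11;python3 go.py .54 .079 .16 180
python3 - <<'E'
from meas import *
d=load("w11")
print(sleeve(d,(.657,-.1),.1,.011))
E
```

```text
t 16.5 pos [ 0.6249 -0.0567  0.2243] F [-6.68  4.38 -0.51] w 0.0879 | rot [ 0.22 -0.   -0.02] shift [ 84.9 135.4  64.8]
[('outer', array([240., 239.]), array([ 0.6561, -0.1002,  0.1   ]), np.float64(11.0), 0.1)]
```

View pics/w11.png

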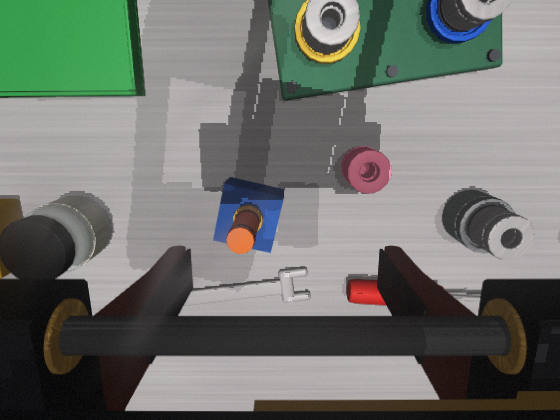

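The gauge is home again: handle top at z 0.100, (0.656, -0.100). Next is the blue sleeve, bound for the red tray.

```bash
python3 go.py .4778 .0786 .16 180
```

```text
t 16.5 pos [ 0.6249 -0.0567  0.2243] F [-6.68  4.38 -0.51] w 0.0879 | rot [ 0.22 -0.   -0.02] shift [147.1 135.   64.8]
```

Request:
{"name": "jog_arm", "arguments": {"deltas": [[0.2,0,0,147,135,20,1],[0.2,0,0,147,135,30,1],[0.2,0,0,147,135,40,1],[0.2,0,0,147,135,50,1],[0.2,0,0,147,135,64,1]]}}

```text
time_s: 17.0
position: [0.4728, 0.0811, 0.1601]
tool_rot: [-0.001, 1.0, 0.001, -0.002]
ft_force: [-0.1, 0.4, 0.5]
width: 0.0874
```

```bash
python3 go.py .4778 .0786 .070 180
```

```text
t 17.0 pos [0.4728 0.0811 0.1601] F [-0.12  0.39  0.53] w 0.0874 | rot [ 0.07 -0.22  0.1 ] shift [-5.4 -2.6 90. ]
```

Request:
{"name": "jog_arm", "arguments": {"deltas": [[0,-0.2,0,-5.2,-2.5,10,1],[0,-0.2,0,-5.2,-2.5,35,1],[0,-0.2,0,-5.2,-2.5,65,1],[0,-0.2,0,-5.2,-2.5,88,1],[0,-0.2,0,-5.2,-2.5,90,1]]}}

```text
time_s: 17.5
position: [0.4771, 0.0779, 0.0678]
tool_rot: [-0.001, 1.0, 0.001, -0.002]
ft_force: [0.1, -0.4, 1.3]
width: 0.0879
```

```bash
python3 snap.py wrist w12;python3 go.py .4778 .0786 .070 180
```

```text
t 17.55 pos [0.4776 0.078  0.0688] F [-0.08 -0.19  0.65] w 0.0876 | rot [ 0.06 -0.17  0.07] shift [-0.2  0.6 -1.2]
```

View pics/w12.png

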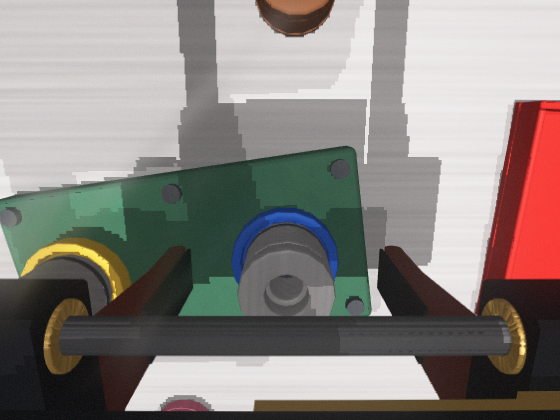

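The blue sleeve is centred between the fingers at (285,285), so I'll close.

Request:
{"name": "jog_arm", "arguments": {"deltas": [[0,0,0,0,0.6,-1,-1],[0,0,0,0,0.6,-1,-1],[0,0,0,0,0.6,-1,-1],[0,0,0,0,0.6,-1,-1],[0,0,0,0,0.6,-1,-1]]}}

```text
time_s: 18.05
position: [0.4779, 0.0787, 0.0703]
tool_rot: [-0.001, 1.0, 0.001, -0.001]
ft_force: [0.6, 0.5, 1.0]
width: 0.0516
```

Request:
{"name": "jog_arm", "arguments": {"deltas": [[0,0,0,0,0,0,-1],[0,0,0,0,0,0,-1],[0,0,0,0,0,0,-1],[0,0,0,0,0,0,-1]]}}

```text
time_s: 18.45
position: [0.478, 0.0787, 0.0705]
tool_rot: [-0.001, 1.0, 0.001, -0.001]
ft_force: [-0.1, 1.0, 2.5]
width: 0.0392
```

```bash
python3 go.py .47 .33 .12 180
python3 - <<'E'
from h import *
for n in("top","w5"):
    d=load(n);C=cloud(d)
    for a,c,s,m in blobs(d,(0,150,60),(6,255,255),3000):
        k=m&(C[...,2]>.015);P=C[k][:,:2]*1000;print(n,a,c,cv2.minAreaRect(P.astype(np.float32)))
E
```

```text
t 18.45 pos [0.478  0.0787 0.0705] F [-0.07  1.01  2.51] w 0.0392 | rot [ 0.06 -0.1   0.07] shift [  7.8 251.4 -49.2]
top 4027 [151.4 239.5] ((455.9082336425781, 186.2792510986328), (380.989013671875, 139.1666259765625), 83.31571197509766)
w5 22322 [491.  127.6] ((464.0585632324219, 205.38816833496094), (242.49722290039062, 129.61251831054688), 87.24788665771484)
```

Request:
{"name": "jog_arm", "arguments": {"deltas": [[0,0,0,0,0,-10,-1],[0,0,0,0,0,-30,-1],[0,0,0,0,0,-50,-1],[0,0,0,9,40,-50,-1],[0,0,0,9,80,-50,-1]]}}

```text
time_s: 18.95
position: [0.4684, 0.1587, 0.1217]
tool_rot: [0.001, 1.0, 0.001, -0.001]
ft_force: [1.1, 0.1, -1.2]
width: 0.0389
```

```bash
python3 go.py .469 .327 .12 180; python3 snap.py wrist w13;python3 - <<'E'
from h import *
d=load("w13");C=cloud(d)
for a,c,s,m in blobs(d,(0,150,60),(6,255,255),3000):
    for f in(1,):
        k=m&(abs(C[...,2]-.004)<.004);P=plane(d,np.argwhere(k)[:,::-1],.004)[:,:2]*1000;print(a,c,k.sum(),P.min(0),P.max(0),cv2.minAreaRect(P.astype(np.float32)))
E
```

```text
t 18.95 pos [0.4684 0.1587 0.1217] F [ 1.1   0.08 -1.2 ] w 0.0389 | rot [ 0.06 -0.09 -0.09] shift [ -0.3 168.3   1.8]
35553 [454.4 206.4] 31560 [399.74508194 201.60509014] [534.79220728 370.60815153] ((467.29150390625, 287.568359375), (170.27249145507812, 128.10745239257812), 87.56523132324219)
```

View pics/w13.png

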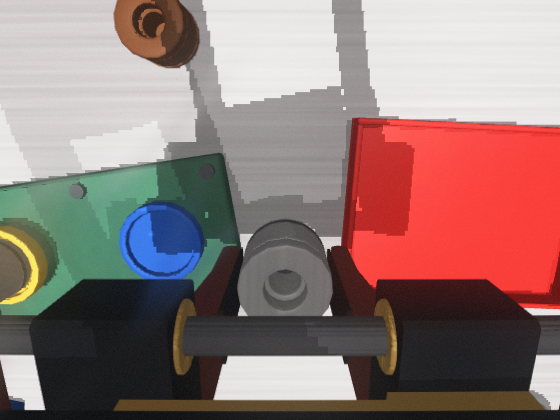

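The sleeve is held at (285,275) and the blue seat at (161,240) is empty. The red tray centre measures (0.467, 0.288), so the first spot is (0.468, 0.326).

Request:
{"name": "jog_arm", "arguments": {"deltas": [[0,0,0,0,45,0,-1],[0,0,0,0,90,0,-1],[0,0,0,0,135,0,-1],[0,0,0,0,166,0,-1],[0,0,0,0,166,0,-1]]}}

```text
time_s: 19.5
position: [0.4691, 0.3341, 0.1229]
tool_rot: [-0.002, 1.0, 0.003, 0.001]
ft_force: [-0.5, -0.8, -1.1]
width: 0.0389
```

```bash
python3 go.py .468 .326 .044 180
```

```text
t 19.5 pos [0.4691 0.3341 0.1229] F [-0.48 -0.75 -1.13] w 0.0389 | rot [0.39 0.06 0.21] shift [ 1.2 -8.6 78.9]
```

Request:
{"name": "jog_arm", "arguments": {"deltas": [[0.3,0,0,1,-8,15,-1],[0.3,0,0,1,-8,35,-1],[0.3,0,0,1,-8,55,-1],[0.3,0,0,1,-8,70,-1],[0.3,0,0,1,-8,75,-1]]}}

```text
time_s: 20.0
position: [0.4668, 0.3249, 0.0465]
tool_rot: [-0.002, 1.0, -0.0, -0.001]
ft_force: [-0.7, 0.8, -0.4]
width: 0.0383
```

```bash
python3 go.py .468 .326 .0385 180
```

```text
t 20.0 pos [0.4668 0.3249 0.0465] F [-0.68  0.8  -0.4 ] w 0.0383 | rot [-0.03 -0.13  0.19] shift [-1.2  1.1  8. ]
```

Request:
{"name": "jog_arm", "arguments": {"deltas": [[0,0,0,0,0,4,-1],[0,0,0,0,0,6,-1],[0,0,0,0,0,8,-1],[0,0,0,0,0,8.5,-1],[0,0,0,0,0,8.5,-1]]}}

```text
time_s: 20.5
position: [0.4672, 0.3249, 0.0386]
tool_rot: [-0.002, 1.0, -0.0, -0.001]
ft_force: [-0.1, -1.6, 1.9]
width: 0.0388
```

```bash
python3 go.py .468 .326 .0385 180
```

```text
t 20.5 pos [0.4672 0.3249 0.0386] F [-0.11 -1.58  1.94] w 0.0388 | rot [-0.02 -0.07  0.19] shift [-0.8  1.1  0.1]
```

Contact with the floor (about 3 N). I'll release with a partial opening and rise.

Request:
{"name": "jog_arm", "arguments": {"deltas": [[0,0,0,0,0,0,0.3],[0,0,0,0,0,0,0.3],[0,0,0,0,0,0,0.3],[0,0,0,0,0,0,0.3]]}}

```text
time_s: 20.9
position: [0.4673, 0.325, 0.0386]
tool_rot: [-0.002, 1.0, -0.0, -0.001]
ft_force: [0.9, -0.4, 0.3]
width: 0.057
```

Request:
{"name": "jog_arm", "arguments": {"deltas": [[0,0,0,0,0,-15,0.3],[0,0,0,0,0,-45,0.3],[0,0,0,0,0,-90,1],[0,0,0,0,0,-120,1],[0,0,0,0,-30,-125,1]]}}

```text
time_s: 21.4
position: [0.4707, 0.2984, 0.168]
tool_rot: [-0.003, 1.0, 0.002, 0.004]
ft_force: [0.8, -0.3, -0.5]
width: 0.0776
```

```bash
python3 go.py .4945 -.0314 .16 180;python3 snap.py top t14
python3 - <<'E'
from meas import *
d=load("t14")
print(sleeve(d,(.468,.325),.046)); print(sleeve(d,(.494,-.031),.078)); print(sleeve(d,(.657,-.1),.1,.011))
E
```

```text
t 21.4 pos [0.4707 0.2984 0.168 ] F [ 0.82 -0.33 -0.54] w 0.0776 | rot [0.28 0.41 0.34] shift [ -21.8 -330.     6.6]
[('outer', array([129.5, 243.1]), array([0.4543, 0.3274, 0.046 ]), np.float64(10.4), 0.0475)]
[('outer', array([291.4, 228.8]), array([ 0.4932, -0.0308,  0.078 ]), np.float64(18.9), 0.0791), ('hole', array([291.3, 228.8]), array([ 0.493 , -0.0307,  0.078 ]), np.float64(9.2), 0.0791)]
[('outer', array([325.5, 153.8]), array([ 0.6556, -0.1004,  0.1   ]), np.float64(10.5), 0.1014)]
```

View pics/t14.png

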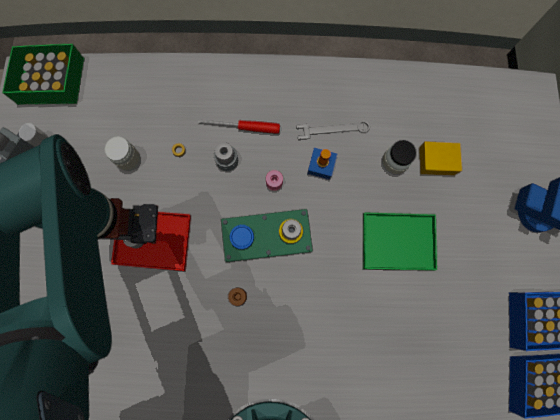

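The gauge is home and the yellow sleeve hasn't moved, at (291,229). The arm hides the placed sleeve, so I'll check it later. On to the yellow sleeve.

Request:
{"name": "jog_arm", "arguments": {"deltas": [[0.2,0.4,0.3,-22,-330,5,1],[0.2,0.4,0.3,-22,-330,5,1],[0.2,0.4,0.3,-22,-330,5,1],[0.2,0.4,0.3,-22,-330,5,1],[0.2,0.4,0.3,-22,-330,5,1]]}}

```text
time_s: 21.95
position: [0.4859, 0.0439, 0.1622]
tool_rot: [-0.0, 1.0, -0.002, -0.002]
ft_force: [0.8, -0.2, 0.2]
width: 0.0877
```

```bash
python3 go.py .4945 -.0314 .16 180
```

```text
t 21.95 pos [0.4859 0.0439 0.1622] F [ 0.78 -0.24  0.2 ] w 0.0877 | rot [-0.24 -0.22  0.03] shift [ -8.6 -75.3   2.5]
```

Request:
{"name": "jog_arm", "arguments": {"deltas": [[0,0,0,-8.6,-40,2,1],[-0.1,0,0,-8.6,-75,2,1],[-0.1,0,0,-8.6,-75,2,1],[-0.1,0,0,-8.6,-75,2,1]]}}

```text
time_s: 22.35
position: [0.4941, -0.0314, 0.1602]
tool_rot: [0.001, 1.0, -0.001, -0.002]
ft_force: [-1.2, 0.4, 0.1]
width: 0.0879
```

```bash
python3 go.py .4945 -.0314 .070 180;python3 snap.py wrist w15
python3 - <<'E'
from meas import *
d=load("w15")
for o in sleeve(d,(.494,-.031),.078): print(o)
E
```

```text
t 22.35 pos [ 0.4941 -0.0314  0.1602] F [-1.16  0.41  0.15] w 0.0879 | rot [-0.1  -0.27 -0.12] shift [-0.8  0.2 90.2]
('outer', array([284.8, 227.9]), array([ 0.4936, -0.0314,  0.078 ]), np.float64(19.5), 0.0779)
('hole', array([284.8, 228. ]), array([ 0.4936, -0.0314,  0.078 ]), np.float64(8.4), 0.0779)
```

View pics/w15.png

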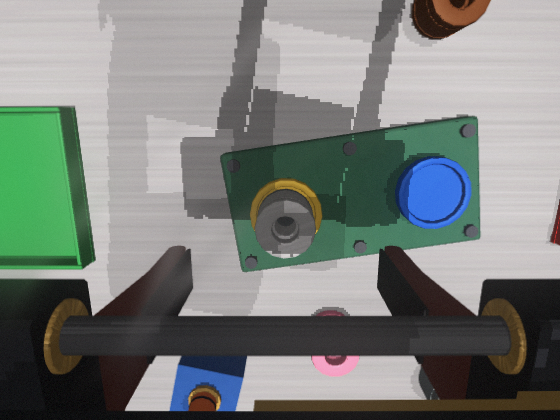

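The yellow sleeve is at (285,228), centred under the open jaws. Descending.

Request:
{"name": "jog_arm", "arguments": {"deltas": [[0,-0.2,0,0,0.2,25,1],[0,-0.2,0,0,0.2,55,1],[0,-0.2,0,0,0.2,80,1],[0,-0.2,0,0,0.2,90,1],[0,-0.2,0,0,0.2,90,1]]}}

```text
time_s: 22.9
position: [0.4924, -0.0291, 0.0691]
tool_rot: [-0.001, 1.0, -0.0, -0.002]
ft_force: [-0.8, 0.1, 0.5]
width: 0.0876
```

Request:
{"name": "jog_arm", "arguments": {"deltas": [[0,0,0,0,0,0,-1],[0,0,0,0,0,0,-1],[0,0,0,0,0,0,-1],[0,0,0,0,0,0,-1],[0,0,0,0,0,0,-1]]}}

```text
time_s: 23.4
position: [0.4927, -0.0292, 0.0696]
tool_rot: [-0.001, 1.0, -0.001, -0.002]
ft_force: [-0.2, 0.1, -0.2]
width: 0.0516
```

Request:
{"name": "jog_arm", "arguments": {"deltas": [[0,0,0,0,0,0,-1],[0,0,0,0,0,0,-1],[0,0,0,0,0,0,-1],[0,0,0,0,0,0,-1]]}}

```text
time_s: 23.8
position: [0.4928, -0.0295, 0.0698]
tool_rot: [-0.001, 1.0, -0.001, -0.002]
ft_force: [-0.3, -2.5, 2.6]
width: 0.0385
```

```bash
python3 go.py .468 .248 .12 180
```

```text
t 23.8 pos [ 0.4928 -0.0295  0.0698] F [-0.29 -2.48  2.62] w 0.0385 | rot [-0.09 -0.19  0.07] shift [ 24.7 277.5 -50.6]
```

Request:
{"name": "jog_arm", "arguments": {"deltas": [[0,0,0,0,0,-10,-1],[0,0,0,0,0,-30,-1],[0,0,0,0,0,-50,-1],[0,0,0,5,40,-50,-1],[0,0,0,10,88,-50,-1]]}}

```text
time_s: 24.3
position: [0.484, 0.0585, 0.1209]
tool_rot: [0.001, 1.0, -0.001, -0.0]
ft_force: [0.7, 0.4, -1.2]
width: 0.0386
```

```bash
python3 go.py .468 .248 .12 180
```

```text
t 24.3 pos [0.484  0.0585 0.1209] F [ 0.69  0.42 -1.18] w 0.0386 | rot [-0.08 -0.04 -0.16] shift [ 16.5 189.5   0.7]
```

Request:
{"name": "jog_arm", "arguments": {"deltas": [[0,0,0,5,45,0,-1],[0,0,0,10,90,0,-1],[0,0,0,12,125,0,-1],[0,0,0,12,125,0,-1],[0,0,0,12,125,0,-1]]}}

```text
time_s: 24.8
position: [0.4719, 0.1842, 0.121]
tool_rot: [0.0, 1.0, -0.001, -0.001]
ft_force: [-0.7, 0.2, -1.0]
width: 0.0384
```

```bash
python3 go.py .468 .249 .12 180;python3 snap.py wrist w16
python3 - <<'E'
from meas import *
d=load("w16")
for o in sleeve(d,(.468,.325),.046): print(o)
E
```

```text
t 24.8 pos [0.4719 0.1842 0.121 ] F [-0.68  0.16 -1.  ] w 0.0384 | rot [-0.08 -0.06 -0.02] shift [ 3.9 64.8  0.9]
('outer', array([507.9, 222.1]), array([0.4658, 0.3227, 0.046 ]), np.float64(20.3), 0.0458)
('hole', array([507.7, 222.4]), array([0.466 , 0.3226, 0.046 ]), np.float64(7.8), 0.0458)
```

View pics/w16.png

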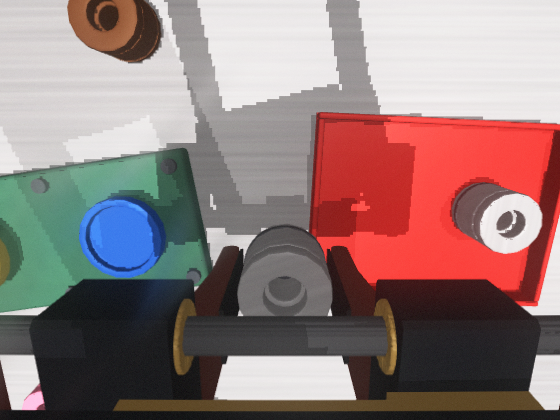

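The first sleeve stands upright in the red tray at (508,222), top at 46 mm, and the second is held. Moving the second to (0.468, 0.248).

Request:
{"name": "jog_arm", "arguments": {"deltas": [[0,0,0,4,40,0,-1],[0,0,0,4,64,0,-1],[0,0,0,4,64,0,-1],[0,0,0,4,64,20,-1],[0,0,0,4,64,40,-1]]}}

```text
time_s: 25.35
position: [0.4688, 0.2458, 0.0809]
tool_rot: [0.001, 1.0, -0.001, 0.0]
ft_force: [-0.3, -0.6, -1.8]
width: 0.0388
```

```bash
python3 go.py .468 .248 .045 180
```

```text
t 25.35 pos [0.4688 0.2458 0.0809] F [-0.33 -0.58 -1.79] w 0.0388 | rot [-0.1   0.   -0.16] shift [ 0.8  2.3 35.9]
```

Request:
{"name": "jog_arm", "arguments": {"deltas": [[0,0,0,0,2,10,-1],[0,0,0,0,2,22,-1],[0,0,0,0,2,32,-1],[0,0,0,0,2,36,-1],[0,0,0,0,2,38,-1]]}}

```text
time_s: 25.85
position: [0.4687, 0.2475, 0.0426]
tool_rot: [0.001, 1.0, -0.001, -0.0]
ft_force: [-0.4, 0.7, -2.0]
width: 0.0387
```

```bash
python3 go.py .468 .248 .038 180
```

```text
t 25.85 pos [0.4687 0.2475 0.0426] F [-0.36  0.67 -2.02] w 0.0387 | rot [-0.11 -0.02 -0.17] shift [0.7 0.5 4.6]
```

Request:
{"name": "jog_arm", "arguments": {"deltas": [[0,0,0,0,0,2,-1],[0,0,0,0,0,4,-1],[0,0,0,0,0,4.7,-1],[0,0,0,0,0,4.7,-1]]}}

```text
time_s: 26.25
position: [0.4689, 0.2476, 0.038]
tool_rot: [0.001, 1.0, -0.001, -0.0]
ft_force: [-0.0, 0.1, -1.4]
width: 0.0385
```

Request:
{"name": "jog_arm", "arguments": {"deltas": [[0,0,0,0,0,0,0.3],[0,0,0,0,0,0,0.3],[0,0,0,0,0,0,0.3],[0,0,0,0,0,0,0.3]]}}

```text
time_s: 26.65
position: [0.469, 0.2476, 0.0381]
tool_rot: [0.001, 1.0, -0.001, 0.0]
ft_force: [-0.3, -0.5, 0.3]
width: 0.0569
```

Request:
{"name": "jog_arm", "arguments": {"deltas": [[0,0,0,0,0,-15,0.3],[0,0,0,0,0,-45,0.3],[0,0,0,0,0,-90,0.3],[0,0,0,0,0,-120,0.3],[0,0,0,0,0,-150,0.3]]}}

```text
time_s: 27.15
position: [0.469, 0.2479, 0.1899]
tool_rot: [0.001, 1.0, -0.001, 0.001]
ft_force: [0.1, -0.0, 0.0]
width: 0.057
```

Request:
{"name": "jog_arm", "arguments": {"deltas": [[0,0,0,-50,-50,-20,0.3],[0,0,0,-90,-90,-30,0.3],[0,0,0,-130,-130,-30,0.3],[0,0,0,-130,-130,-30,0.3],[0,0,0,-130,-130,-30,0.3]]}}

```text
time_s: 27.65
position: [0.6025, 0.114, 0.2208]
tool_rot: [0.003, 1.0, -0.001, 0.002]
ft_force: [-0.8, 0.7, 0.7]
width: 0.0576
```

```bash
python3 snap.py wrist w17;python3 snap.py top t17; python3 snap.py scene s17
python3 - <<'E'
from meas import *
for n in("w17","t17"):
    d=load(n)
    for g,z,r in(((.467,.325),.046,.02),((.468,.2475),.046,.02),((.662,.123),.078,.02),((.657,-.1),.1,.011)):
        try: print(n,sleeve(d,g,z,r))
        except Exception as e: print(n,e)
E
```

```text
w17 [('outer', array([541.7,  30.2]), array([0.4678, 0.3192, 0.046 ]), np.float64(18.0), 0.0457), ('hole', array([546.,  30.]), array([0.4677, 0.3226, 0.046 ]), np.float64(7.8), 0.0457)]
w17 [('outer', array([449.9,  35.2]), array([0.4714, 0.2461, 0.046 ]), np.float64(20.0), 0.0459), ('hole', array([449.6,  35.8]), array([0.4719, 0.2459, 0.046 ]), np.float64(8.4), 0.0459)]
w17 [('outer', array([296.3, 274.2]), array([0.6618, 0.1231, 0.078 ]), np.float64(19.7), 0.0779), ('hole', array([296.2, 274.6]), array([0.6621, 0.123 , 0.078 ]), np.float64(8.4), 0.0779)]
w17 [('outer', array([ 16.2, 279.4]), array([ 0.6555, -0.0978,  0.1   ]), np.float64(11.9), 0.0998)]
t17 'NoneType' object is not subscriptable
t17 'NoneType' object is not subscriptable
t17 'NoneType' object is not subscriptable
t17 [('outer', array([325.5, 154. ]), array([ 0.6552, -0.1004,  0.1   ]), np.float64(10.8), 0.1009)]
```

View pics/w17.png

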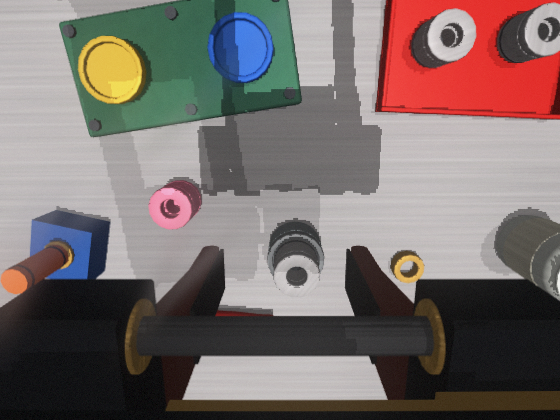

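View pics/s17.png

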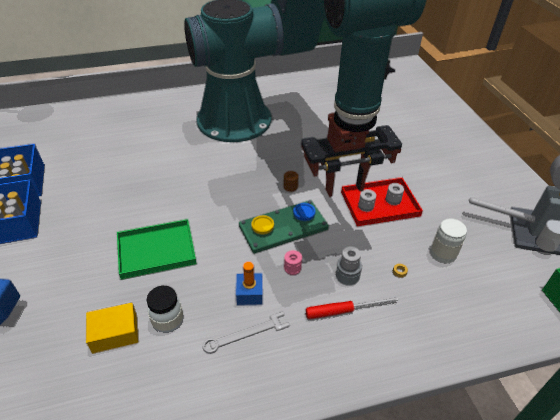

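The wrist view shows both seats empty and both sleeves upright in the red tray at (450,36) and (541,30), tops at 46 mm. The pad sleeve at (296,274) has not moved, the gauge is home at (40,270), and the gripper is clear. Handing in.

```bash
python3 -c "
from rig import manip
print(manip.hand_in(), manip.state()['time_s'])"
```

```text
the job is handed in; nothing more can be done
the job is handed in; nothing more can be done
```

I tried the gauge in the blue sleeve first, then the yellow one. It stopped inside both bores about 10 mm down, at roughly 5 N, so both sleeves are tight. Both are now in the red tray, the gauge is back in its stand, and the job was handed in at about 28 s.

**Last checks:**
- **Sleeves:** both stand upright on the tray floor, at about (0.467, 0.325) and (0.469, 0.248), tops at 46 mm.
- **Gauge:** fully home, with its handle top at 100 mm and within 1 mm of where it was found.
- **Pad sleeve:** not moved.
- **Bystanders:** all looked undisturbed, judged by eye only.
- **Arm:** clear of everything.

**Checks that failed or disagreed:**
- My last top-view measurement returned no result for the three sleeves, so their positions come from the wrist camera. The scene view also shows them standing.
- The wrist camera read positions near the edge of its image up to about 3 mm off. My early scene-view estimates were 8–10 mm off in x, so I did not use them.

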